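# Scrub the studio jars with the bottle brush from its spring clip

## Task

Clean out the glass jars: pull the bottle brush straight forward out of its spring clip and give each jar that is there two full strokes, down to the bottom, up to the mouth and down to the bottom again, taking the jars from the smallest to the largest, since the small ones are the least dirty. Then snap the brush back into its clip, standing upright on the stand's base plate, and set all the jars upright in the grey carrying tray. Do not shift the tin of brushes, the bottle or the flat brush.

Things in the scene. Friction and masses are not known exactly. Their poses are not given: they have to be found in the camera images.
- brush: bottle brush, 205 mm long, 90 g: firm white bristle head 32 mm across, 60 mm long, flat lower end; thin steel stem; wooden collar 27 mm across at 99-106 mm; round straight wooden handle 18 mm across from 104 to 205 mm. Origin: centre of the head's lower end, z towards the handle. Starts upright, head down, standing on the stand's base plate, its handle in the spring clip
- brush_neck (a point): point on the brush's axis, 130 mm from the head's lower end: the part of the handle that the clip holds. The handle goes on 75 mm above it; about 176 mm from the lower end is a good place to grip it from above
- rack: brush stand, fixed: steel base plate 105 x 90 mm, 10 mm thick, on which the brush stands right below the clip; behind it (own +x) an upright strip 44 mm wide, its front 33 mm behind the clip's centre. All of it is lower than 166 mm. Origin on the table below the clip's centre; its -x is the way the clip opens (forward), z up
- clip (a point): centre of the sprung C-shaped clip, 140 mm above the table, axes as the stand's: where brush_neck is when the brush is home. 18 mm high; two sprung jaws, mouth 13 mm wide towards -x, lips reach 17 mm out. Pulled forward the handle snaps out at about 10 N; within 5 mm sideways it goes back in at about 10 N, until it meets the clip's back. The collar bars lifting it out
- tray: grey carrying tray, fixed, 170 (x) by 310 (y) mm, walls 35 mm high and 4 mm thick, floor 4 mm thick, with steel grips at its two short ends. Origin under its centre on the table; its long side runs along its own y
- jar_small: smallest glass jar, open, straight-walled, 54 mm outer diameter, 90 mm high, walls 3 mm, bottom 6 mm thick, 160 g give or take a third. Origin at the centre of its underside, z up. At the start it stands on the table, if it is there at all (two or all three of the jars are present)
- jar_medium: middle-sized glass jar, open, straight-walled, 61 mm outer diameter, 108 mm high, walls 3 mm, bottom 6 mm thick, 220 g give or take a third. Origin at the centre of its underside, z up. At the start it stands on the table, if it is there at all (two or all three of the jars are present)
- jar_large: largest glass jar, open, straight-walled, 68 mm outer diameter, 126 mm high, walls 3 mm, bottom 6 mm thick, 300 g give or take a third. Origin at the centre of its underside, z up. At the start it stands on the table, if it is there at all (two or all three of the jars are present)
- brush_tin: bystander: brass-coloured tin 80 mm across and 110 mm high full of paint brushes, 250 to 300 mm high in all; origin under its centre; leave it alone
- medium_bottle: bystander: closed white plastic bottle, 64 mm across, 190 mm high; origin under its centre; leave it alone
- block_brush: bystander: wide flat wooden brush lying on the table, about 190 x 75 mm, 22 mm high; origin under its middle; leave it alone
Things that resemble listed ones, but are neither listed nor needed, are in the scene too. Leave any orange look-alike of the jar_medium alone. What is shaped like the brush but yellow is not meant.

How it is judged:
By the outcome, as a careful person would: the job done as asked, in the order asked, and still so for the second after the job is handed in, with the robot touching nothing.
Of jar_small, jar_medium, jar_large only 2 to 3 are there at a start; the rules pass over those that are not, and their reading is None.
At some moment in a run one of jar_small, jar_medium, jar_large may be knocked a few centimetres aside while the robot is not near it.
It also fails if it takes over 210 s, if anything falls off the work surface, if the arm or the gripper's body presses on something with over 40 N, if the wrist force passes 120 N, or if a joint passes its speed limit or range.

## Robot

A 6-joint arm with a two-finger parallel gripper is mounted at the origin on the work surface. World frame = base frame: x ahead of the robot, y to its left, z up, the work surface at z = 0. Lengths are in m, angles in rad, forces in N, time in s.
With the tool pointing down it reaches from about 0.35 to 0.875 m from the base axis. Payload 4.2 kg.
Tool frame: the origin (TCP) lies at the very end of the fingers, on their centre line; the grasp point (between the pads) lies 19 mm behind it; z points along the fingers, y is the line along which they close (so a half turn about z gives the same grasp; the last joint's range is limited). The gripper opens to 85 mm and grips with 20 to 120 N. Pads are 22 mm wide; open, the fingers measure 114 mm over their backs; the gripper's body (76 mm by 85 mm) begins 54 mm behind the grasp point. The pads swing forward as they close: fully open they stand 13 mm farther back than shut.
Start: joints at [-1.017, 0.385, 0.008, 0, -1.194, -0.259], TCP at [0.182, -0.598, 0.231] pointing down, gripper open.
Joint ranges: [-3.14, 3.14], [-1.21, 2.06], [-1.07, 1.41], [-3.16, 2.05], [-2.99, -0.16], [-3.1, 3.1]. Speed limits (rad/s): [2.79, 2.79, 3.14, 3.14, 3.14, 3.14].

## Interface

Orientations are given as a 3x3 rotation matrix whose columns are the frame's x, y, z axes.
In Python, from rig import bot gives the robot as it stands.
- The arm moves only by the tool arm_command, never from a script. Its argument "deltas" is a list that holds one entry, the list of rows, each a list of 6 numbers: the shift along the tool's x, y, z normalised to -1 to 1, where 1 is 500 mm, then the turn, a rotation vector about the tool's x, y, z normalised to -1 to 1, where 1 is 360 degrees. A call has 1 to 12 rows; each row shifts and turns the commanded pose from where the row before left it, along the tool's axes as they then stand; what a row does not reach is not made up. A row lasts 1/10 s, in which the tool goes at most 50 mm and 8.59 degrees, less where a joint would pass 70% of its speed; a pose out of reach is approached as far as the arm can. A call with a number of a shift or a turn outside -1 to 1 is refused whole. A call with a gripper value outside its range is refused whole. "hand" is the opening, from -1 (shut) to 1 (fully open), set as the call begins (left out, the last holds). The fingers move at their own pace and stop on an object; "grip_force" is the grip in N (left out, the last holds). Time passes only in rows, so rows that do not move let the fingers close. It gives the time, the measured TCP pose, the force, the opening and the grip force at its end, in the units of the state.
- bot.sense(): the state, without advancing time (a new reading comes with each control period).
- bot.grab_frame(name): name is "side" or "top"; returns a dict with "pixels" (480x640x3 uint8, blue, green, red), "fx", "fy", "cx", "cy" (pixels), "T" (4x4, takes a point from camera to world coordinates). Camera axes: x right, y down, z forward; pixel columns grow to the right and rows downward; lengths in m; the calibration is good to about 2 mm. A picture is of the moment at which its call begins. There is no depth.
- bot.close_job(): hands the job in; it is judged then, once.
The state is a dict: "time_s": time; "joint_positions": joint angles; "dq": joint speeds; "joint_efforts": joint torques, N m; "tcp_pos": TCP position; "eef_rot": TCP orientation; "force": force on the tool from outside, world axes, zero at the start; "torque": the same for the moment, N m; "opening": opening from 0.0 (shut) to 1.0 (fully open); "grip_force": force on a finger pad.
Only numpy, scipy, OpenCV 4.12 (cv2) and the standard library are available. Lean on these libraries where they do the work, as an engineer would, in place of code of your own. Each camera call takes 0.05 s, during which the arm holds its last target. There are 200 camera calls.

## Working session

There is one attempt and no reset: what is moved stays moved. The work goes in short steps, Python scripts to look and compute and a tool call to move; the robot and the scene stay as the last step left them, time stands still between calls to the robot, and variables do not carry over. Pictures are saved under pics/ and viewed, at most 14 in all, crops included, and the job is handed in when it is done.

Besides the shell and the picture viewer there is one more tool, called after ">>>" as name(argument=value, ...), one argument or row to a line, values as JSON. arm_command: Moves the arm, as the interface text tells. Its arguments: {"type":"object","properties":{"deltas":{"type":"array","items":{"type":"array","items":{"type":"array","items":{"type":"number"}}}},"hand":{"type":"number"},"grip_force":{"type":"number"}},"required":["deltas"]}

```bash
ls; mkdir -p pics
python3 - <<'E'
from rig import bot
import cv2,numpy as np
s=bot.sense()
print({k:np.round(v,3).tolist() for k,v in s.items()})
for n in("side","top"):
    f=bot.grab_frame(n); cv2.imwrite(f"pics/{n}0.png",f["pixels"]); np.savez(f"pics/{n}0.npz",**f)
    print(n,f["fx"],f["fy"],f["cx"],f["cy"],np.round(f["T"],4).tolist())
E
```

```text
pics
{'time_s': 0.0, 'joint_positions': [-1.017, 0.386, 0.007, -0.001, -1.194, -0.259], 'dq': [-0.001, 0.0, 0.001, 0.001, 0.002, -0.0], 'joint_efforts': [-0.0, -39.229, 18.841, 4.186, -0.005, 0.0], 'tcp_pos': [0.181, -0.597, 0.23], 'eef_rot': [[-0.957, -0.29, -0.001], [-0.29, 0.957, 0.002], [0.0, 0.002, -1.0]], 'force': [0.349, 0.379, -0.002], 'torque': [0.077, 0.028, -0.003], 'grip_force': 0.0, 'opening': 1.003}
side 439.5392460509508 439.5392460509508 323.57954047923056 243.33807639933255 [[-0.8084, -0.3204, 0.4938, 0.024], [-0.5886, 0.4301, -0.6845, 0.7826], [0.0069, -0.844, -0.5363, 0.6746], [0.0, 0.0, 0.0, 1.0]]
top 486.2049511930127 486.2049511930127 318.6121151679671 232.84184703484914 [[-0.0131, -0.9923, 0.1231, 0.4036], [-0.9999, 0.0124, -0.0063, 0.0875], [0.0048, -0.1232, -0.9924, 1.2251], [0.0, 0.0, 0.0, 1.0]]
```

View pics/top0.png

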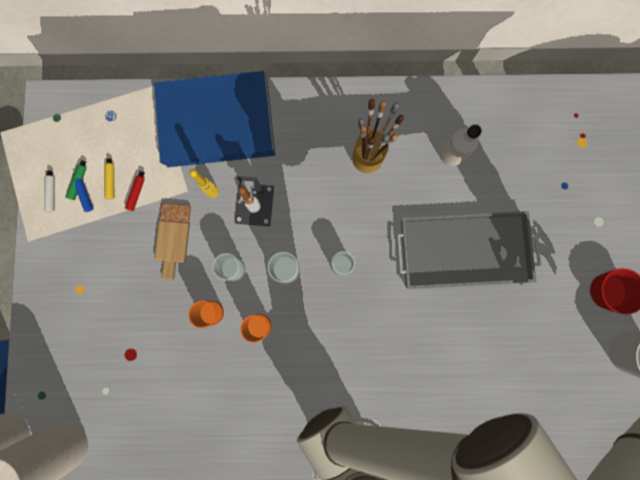

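View pics/side0.png

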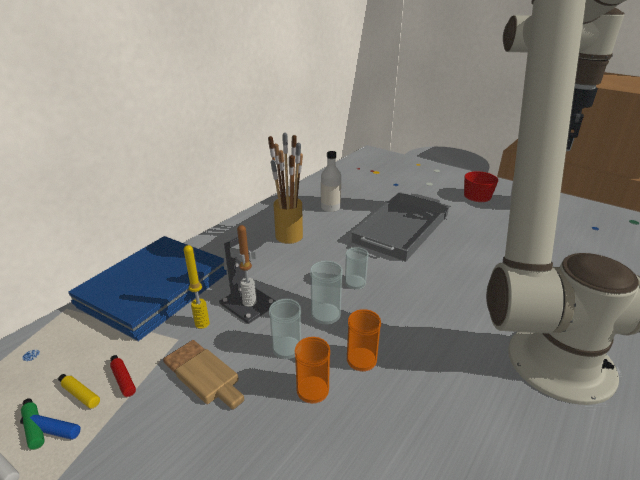

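Run:
```python
import cv2
t=cv2.imread("pics/top0.png");s=cv2.imread("pics/side0.png")
cv2.imwrite("pics/c1.png",cv2.resize(t[160:300,190:380],None,fx=4,fy=4,interpolation=cv2.INTER_CUBIC))
cv2.imwrite("pics/c2.png",cv2.resize(s[210:360,180:380],None,fx=4,fy=4,interpolation=cv2.INTER_CUBIC))
```

```text
(no output)
```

View pics/c1.png

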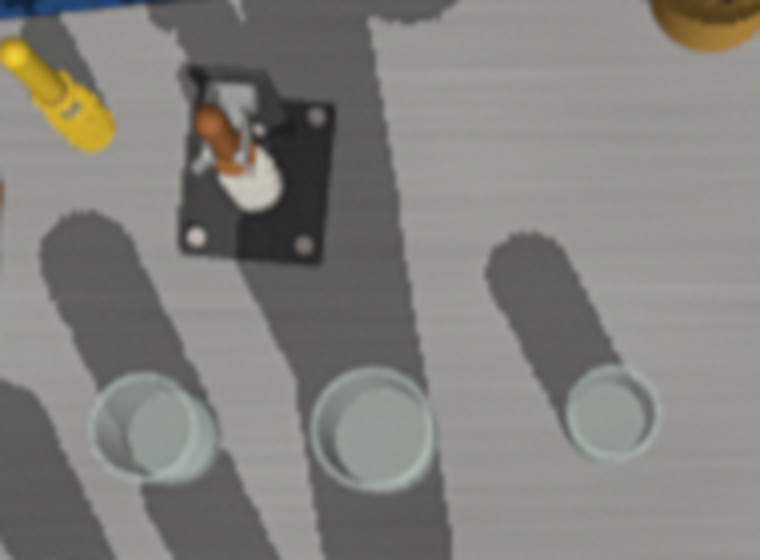

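View pics/c2.png

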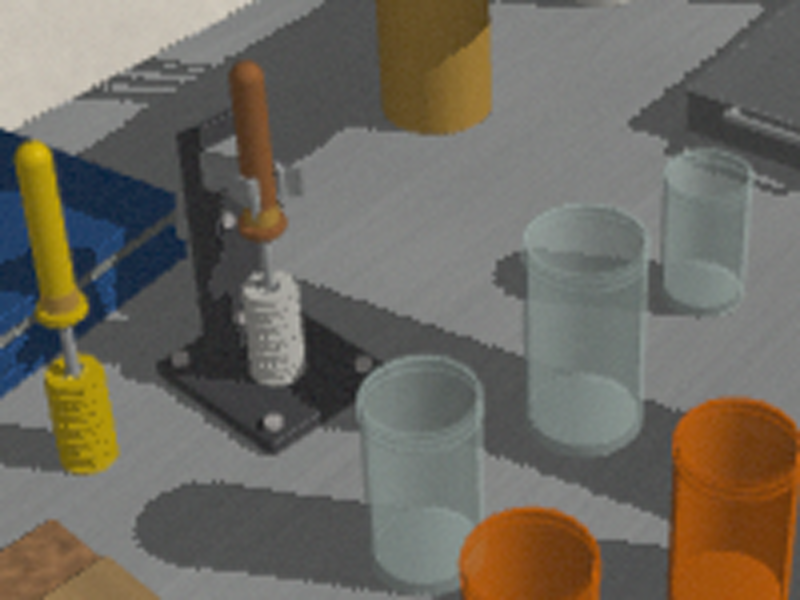

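```bash
cat > h.py <<'E'
import numpy as np,cv2
from rig import bot
def ray(f,u,v):
    T=f["T"];d=T[:3,:3]@np.array([(u-f["cx"])/f["fx"],(v-f["cy"])/f["fy"],1]);return T[:3,3],d/np.linalg.norm(d)
def onz(f,u,v,z):
    o,d=ray(f,u,v);return (o+d*(z-o[2])/d[2])
def tri(fa,a,fb,b):
    o1,d1=ray(fa,*a);o2,d2=ray(fb,*b)
    s=np.linalg.lstsq(np.c_[d1,-d2],o2-o1,rcond=None)[0]
    p,q=o1+s[0]*d1,o2+s[1]*d2;return np.round((p+q)/2,4),round(np.linalg.norm(p-q),4)
E
python3 - <<'E'
from h import *
t=dict(np.load("pics/top0.npz"));s=dict(np.load("pics/side0.npz"))
ct=lambda u,v:((u+.5)/4-.5+190,(v+.5)/4-.5+160)
cs=lambda u,v:((u+.5)/4-.5+180,(v+.5)/4-.5+210)
for n,a,b,z in(("small",(613,412),(708,172),.09),("med",(145,426),(421,390),.108),("large",(373,429),(587,237),.126)):
    print(n,np.round(onz(t,*ct(*a),z),4),np.round(onz(s,*cs(*b),z),4),*tri(t,ct(*a),s,cs(*b)))
print("handle top",np.round(onz(t,*ct(209,118),.215),4),np.round(onz(s,*cs(247,72),.21),4),*tri(t,ct(209,118),s,cs(247,72)))
# handle mask axis rows in the side view: assume vertical axis, plane through camera
for n,f,r,zs in(("top",t,(170,215,235,265),0),("side",s,(220,275,225,260),0)):
    im=f["pixels"];y0,y1,x0,x1=r;h=cv2.cvtColor(im[y0:y1,x0:x1],cv2.COLOR_BGR2HSV)
    m=cv2.inRange(h,(3,110,50),(14,255,255));ys,xs=np.nonzero(m);P=np.c_[xs+x0,ys+y0]
    print(n,len(P),P.min(0),P.max(0),P.mean(0));np.save(f"pics/m{n}.npy",P)
    # vertical plane: fit normal horizontal n with rays d: n.(o+td-p)=0 -> direction of the mean plane
    d=np.array([ray(f,*p)[1] for p in P]);az=np.arctan2(d[:,1],d[:,0]);a=az.mean();print(" az",a,"cam",f["T"][:2,3])
o1,o2=t["T"][:2,3],s["T"][:2,3]
for nm,pts in(("plate",[((181,255),.01),((322,265),.01),((335,103),.01)]),("screws",[((197,236),.012),((305,245),.012),((317,116),.012)])):
    print(nm,[np.round(onz(t,*ct(*p),z)[:2],4).tolist() for p,z in pts])
print("tray",[np.round(onz(t,*p,.035)[:2],4).tolist() for p in((402,219),(529,212),(534,279),(407,287))])
for n,p,z in(("tin",(368,155),.11),("bottle",(473,131),.19),("or1",(205,313),.108),("or2",(256,328),.108),("yel",(196,173),.2)):print(n,np.round(onz(t,*p,z),3))
E
```

```text
small [0.4736 0.0245 0.09  ] [0.4741 0.0226 0.09  ] [0.4733 0.0244 0.0913] 0.0005
med [0.4679 0.294  0.108 ] [0.4695 0.2926 0.108 ] [0.468  0.2939 0.1096] 0.0005
large [0.4636 0.1621 0.126 ] [0.4646 0.1609 0.126 ] [0.4636 0.1621 0.1271] 0.0002
handle top [0.6241 0.2421 0.215 ] [0.6251 0.2425 0.21  ] [0.6251 0.2427 0.2101] 0.0003
top 113 [239 186] [253 203] [244.52212389 193.69026549]
 az 0.6157892572592267 cam [0.40362565 0.08745528]
side 275 [238 225] [251 269] [243.27272727 244.68727273]
 az -0.7321836270206716 cam [0.02404792 0.7826082 ]
plate [[0.581, 0.2906], [0.5736, 0.2017], [0.6777, 0.1934]]
screws [[0.5927, 0.2803], [0.5862, 0.2122], [0.6689, 0.2046]]
tray [[0.5832, -0.1272], [0.5969, -0.4436], [0.4311, -0.4448], [0.4157, -0.1336]]
tin [ 0.726 -0.039  0.11 ]
bottle [ 0.754 -0.263  0.19 ]
or1 [0.362 0.34  0.108]
or2 [0.327 0.225 0.108]
yel [0.664 0.343 0.2  ]
```

>>> arm_command(
  deltas=[
    [[0, 0, -0.02, 0, 0, -0.0236], [0, 0, -0.02, 0, 0, -0.0236], [0, 0, -0.02, 0, 0, -0.0236], [0, 0, -0.02, 0, 0, -0.0236], [0, 0, -0.02, 0, 0, -0.0236], [0, 0, -0.02, 0, 0, -0.0236], [0, 0, -0.02, 0, 0, -0.0236], [0, 0, -0.02, 0, 0, -0.0236]],
  ],
  hand=0,
)

```text
time_s: 0.9
tcp_pos: [0.1815, -0.5977, 0.311]
eef_rot: [[-0.084, -0.996, -0.0], [-0.996, 0.084, 0.001], [-0.001, 0.001, -1.0]]
force: [-0.4, 0.5, -0.0]
opening: 0.497
grip_force: 0.0
```

>>> arm_command(
  deltas=[
    [[-0.0875, -0.037, 0, 0, 0, 0], [-0.0875, -0.037, 0, 0, 0, 0], [-0.0875, -0.037, 0, 0, 0, 0], [-0.0875, -0.037, 0, 0, 0, 0], [-0.0875, -0.037, 0, 0, 0, 0], [-0.0875, -0.037, 0, 0, 0, 0], [-0.0875, -0.037, 0, 0, 0, 0], [-0.0875, -0.037, 0, 0, 0, 0], [-0.0875, -0.037, 0, 0, 0, 0], [-0.0875, -0.037, 0, 0, 0, 0]],
  ],
)

```text
time_s: 1.9
tcp_pos: [0.4053, -0.1769, 0.3113]
eef_rot: [[-0.09, -0.996, 0.0], [-0.996, 0.09, 0.0], [-0.0, -0.0, -1.0]]
force: [1.6, -0.6, 0.1]
opening: 0.504
grip_force: 0.0
```

>>> arm_command(
  deltas=[
    [[-0.0874, -0.0365, 0, 0, 0, 0], [-0.0874, -0.0365, 0, 0, 0, 0], [-0.0874, -0.0365, 0, 0, 0, 0], [-0.0874, -0.0365, 0, 0, 0, 0], [-0.0874, -0.0365, 0, 0, 0, 0], [-0.0874, -0.0365, 0, 0, 0, 0], [-0.0874, -0.0365, 0, 0, 0, 0], [-0.0874, -0.0365, 0, 0, 0, 0], [-0.0874, -0.0365, 0, 0, 0, 0], [-0.0874, -0.0365, 0, 0, 0, 0], [0, 0, 0, 0, 0, 0], [0, 0, 0, 0, 0, 0]],
  ],
)

```text
time_s: 3.1
tcp_pos: [0.6259, 0.241, 0.3092]
eef_rot: [[-0.088, -0.996, -0.003], [-0.996, 0.088, -0.002], [0.002, 0.003, -1.0]]
force: [0.0, -0.7, 0.7]
opening: 0.501
grip_force: 0.0
```

Run:
```python
from h import *
s=bot.sense();print(np.round(s["tcp_pos"],4),np.round(s["eef_rot"],3).tolist())
t=bot.grab_frame("top");q=bot.grab_frame("side")
a=t["pixels"][150:300,180:380];b=q["pixels"][150:300,160:360]
cv2.imwrite("pics/p1.png",np.hstack([cv2.resize(x,None,fx=2,fy=2,interpolation=cv2.INTER_CUBIC) for x in(a,b)]))
```

```text
[0.6259 0.241  0.3092] [[-0.088, -0.996, -0.003], [-0.996, 0.088, -0.002], [0.002, 0.003, -1.0]]
```

View pics/p1.png

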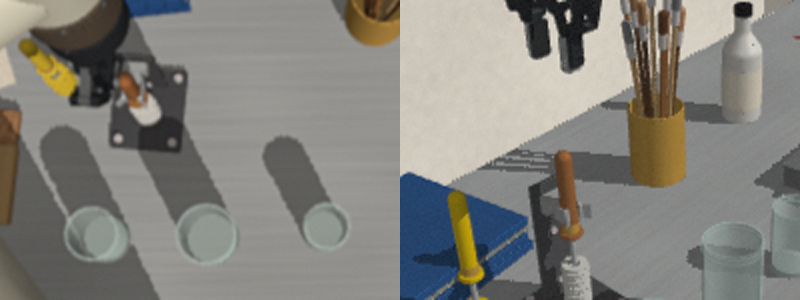

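>>> arm_command(
  deltas=[
    [[-0.003, 0.002, 0.046, 0, 0, 0], [0, 0, 0.046, 0, 0, 0], [0, 0, 0.046, 0, 0, 0], [0, 0, 0.046, 0, 0, 0], [0, 0, 0.046, 0, 0, 0], [0, 0, 0.046, 0, 0, 0], [0, 0, 0, 0, 0, 0]],
  ],
)

```text
time_s: 3.9
tcp_pos: [0.6229, 0.2393, 0.1706]
eef_rot: [[-0.092, -0.996, -0.006], [-0.996, 0.092, -0.003], [0.003, 0.006, -1.0]]
force: [-1.5, 0.2, -0.5]
opening: 0.504
grip_force: 0.0
```

>>> arm_command(
  deltas=[
    [[0, 0, 0, 0, 0, 0], [0, 0, 0, 0, 0, 0], [0, 0, 0, 0, 0, 0], [0, 0, 0, 0, 0, 0], [0, 0, 0, 0, 0, 0], [0, 0, 0, 0, 0, 0]],
  ],
  hand=-1,
  grip_force=80,
)

```text
time_s: 4.5
tcp_pos: [0.6262, 0.2419, 0.1759]
eef_rot: [[-0.089, -0.996, 0.004], [-0.996, 0.089, 0.001], [-0.002, -0.004, -1.0]]
force: [-0.5, -1.8, 6.5]
opening: 0.189
grip_force: 78.3
```

>>> arm_command(
  deltas=[
    [[0, 0, -0.003, 0, 0, 0], [0, 0.01, 0, 0, 0, 0], [0, 0.01, 0, 0, 0, 0], [0, 0.01, 0, 0, 0, 0], [0, 0.01, 0, 0, 0, 0], [0, 0.01, 0, 0, 0, 0], [0, 0.01, 0, 0, 0, 0], [0, 0.015, 0, 0, 0, 0], [0, 0.015, 0, 0, 0, 0], [0, 0.015, 0, 0, 0, 0], [0, 0.015, 0, 0, 0, 0], [0, 0, 0, 0, 0, 0]],
  ],
)

```text
time_s: 5.7
tcp_pos: [0.5648, 0.2474, 0.1756]
eef_rot: [[-0.089, -0.996, 0.001], [-0.996, 0.089, 0.001], [-0.001, -0.001, -1.0]]
force: [1.9, -0.2, 7.3]
opening: 0.187
grip_force: 79.4
```

Run:
```python
from h import *
s=bot.sense();print(np.round(s["tcp_pos"],4),np.round(s["eef_rot"],3).tolist(),s["force"],s["torque"],s["opening"],s["grip_force"])
t=bot.grab_frame("top");q=bot.grab_frame("side")
a=t["pixels"][150:300,180:380];b=q["pixels"][190:340,160:360]
cv2.imwrite("pics/p2.png",np.hstack([cv2.resize(x,None,fx=2,fy=2,interpolation=cv2.INTER_CUBIC) for x in(a,b)]))
```

```text
[0.5648 0.2474 0.1756] [[-0.089, -0.996, 0.001], [-0.996, 0.089, 0.001], [-0.001, -0.001, -1.0]] [ 1.93428803 -0.1532887   7.28568352] [ 0.08226019 -1.175373   -0.00306186] 0.18655042677615957 79.4132673740387
```

View pics/p2.png

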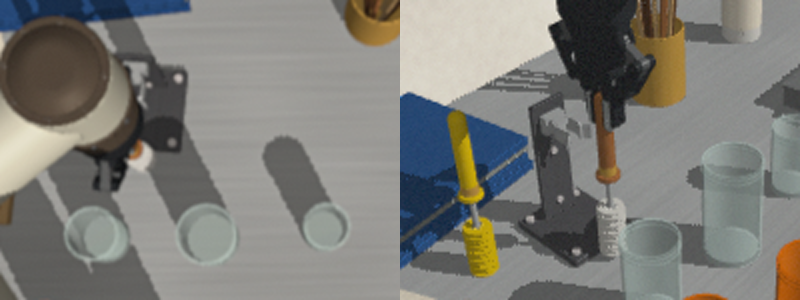

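>>> arm_command(
  deltas=[
    [[0, 0, -0.03, 0, 0, 0], [0, 0, -0.05, 0, 0, 0], [0, 0, -0.07, 0, 0, 0], [0, 0, -0.07, 0, 0, 0], [0, 0, -0.07, 0, 0, 0], [0, 0, 0, 0, 0, 0], [0, 0, 0, 0, 0, 0]],
  ],
)

```text
time_s: 6.5
tcp_pos: [0.5631, 0.2469, 0.3178]
eef_rot: [[-0.09, -0.996, -0.006], [-0.996, 0.09, -0.001], [0.002, 0.006, -1.0]]
force: [-0.5, -0.4, -1.4]
opening: 0.187
grip_force: 78.4
```

Run:
```python
from h import *
s=bot.sense();print(np.round(s["tcp_pos"],4),np.round(s["eef_rot"],3).tolist(),s["force"],s["torque"],s["opening"],s["grip_force"])
t=bot.grab_frame("top");q=bot.grab_frame("side")
for n,f in(("top1",t),("side1",q)):np.savez(f"pics/{n}.npz",**f)
P=s["tcp_pos"];L=np.eye(4)
for n,f in(("t",t),("s",q)):
    for z in(0.,-.07,-.106,-.166):
        c=np.linalg.inv(f["T"])@np.r_[P+[0,0,z],1];print(n,z,np.round([f["fx"]*c[0]/c[2]+f["cx"],f["fy"]*c[1]/c[2]+f["cy"]],1))
a=t["pixels"][150:300,180:380];b=q["pixels"][120:270,180:380]
cv2.imwrite("pics/p3.png",np.hstack([cv2.resize(x,None,fx=f,fy=f,interpolation=cv2.INTER_CUBIC) for x,f in((t["pixels"][150:270,200:300],3),(q["pixels"][120:240,200:300],3))]))
```

```text
[0.5631 0.2469 0.3178] [[-0.09, -0.996, -0.006], [-0.996, 0.09, -0.001], [0.002, 0.006, -1.0]] [-0.53754818 -0.38201047 -1.41571477] [-0.02122832  0.00814194 -0.02386406] 0.1868583918606631 78.38776588439941
t 0.0 [230.9 209.3]
t -0.07 [236.9 215.2]
t -0.106 [239.7 217.9]
t -0.166 [243.9 222. ]
s 0.0 [258.  188.9]
s -0.07 [260.6 221.4]
s -0.106 [261.9 237.1]
s -0.166 [263.8 261.7]
```

View pics/p3.png

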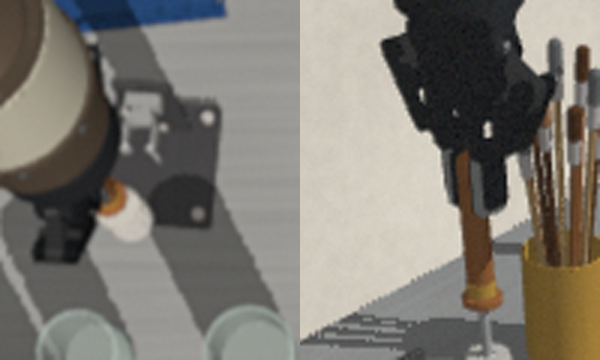

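Run:
```python
from h import *
t=dict(np.load("pics/top1.npz"));q=dict(np.load("pics/side1.npz"))
cv2.imwrite("pics/p4.png",np.hstack([cv2.resize(x,None,fx=6,fy=6,interpolation=cv2.INTER_CUBIC) for x in(t["pixels"][195:265,215:275],q["pixels"][205:275,235:295])]))
for f,(y0,y1,x0,x1) in((t,(210,235,230,256)),(q,(225,275,245,285))):
    h=cv2.cvtColor(f["pixels"][y0:y1,x0:x1],cv2.COLOR_BGR2HSV)
    m=cv2.inRange(h,(0,0,165),(180,70,255));c=max(cv2.findContours(m,0,1)[0],key=cv2.contourArea)+[x0,y0]
    print(cv2.minAreaRect(c),cv2.boundingRect(c))
```

```text
((242.4517364501953, 223.3206787109375), (14.532958984375, 14.865140914916992), 48.36646270751953) (233, 214, 17, 17)
((266.4828186035156, 250.0059356689453), (29.985137939453125, 12.611929893493652), 70.90650939941406) (256, 235, 16, 31)
```

View pics/p4.png

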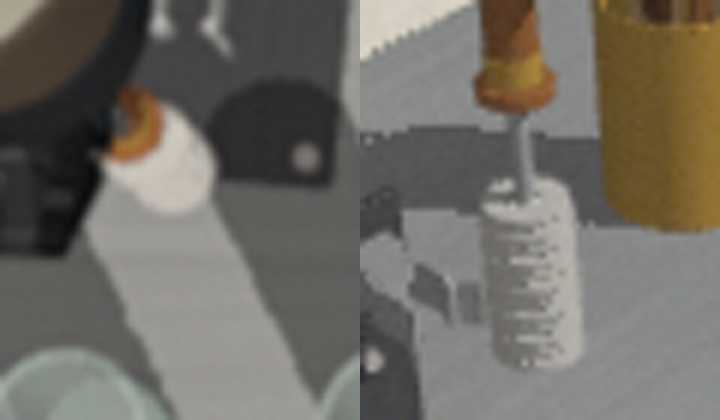

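Run:
```python
from h import *
t=dict(np.load("pics/top1.npz"));q=dict(np.load("pics/side1.npz"))
P=np.array([.5631,.2469,.3178])
for n,a,b in(("low",(243.7,223.7),(265.0,263.7)),("collar",(236.8,215.3),(261,219)),):
    p,e=tri(t,a,q,b);print(n,p,p-P,e)
print(onz(t,243.7,223.7,.152),onz(q,265,263.7,.152))
```

```text
low [0.5597 0.2476 0.1485] [-0.0034  0.0007 -0.1693] 0.0003
collar [0.562  0.2462 0.2533] [-0.0011 -0.0007 -0.0645] 0.0002
[0.55934037 0.24719308 0.152     ] [0.5560296  0.25107145 0.152     ]
```

>>> arm_command(
  deltas=[
    [[0.0767, 0.022, 0, 0, 0, 0], [0.0767, 0.022, 0, 0, 0, 0], [0.0767, 0.022, 0, 0, 0, 0], [0.0767, 0.022, 0, 0, 0, 0], [0.0767, 0.022, 0, 0, 0, 0], [0.0767, 0.022, 0, 0, 0, 0], [0, 0, 0, 0, 0, 0], [0, 0, 0, 0, 0, 0]],
  ],
)

```text
time_s: 7.4
tcp_pos: [0.4777, 0.023, 0.3183]
eef_rot: [[-0.091, -0.996, -0.004], [-0.996, 0.091, -0.0], [0.001, 0.004, -1.0]]
force: [0.1, -0.3, -1.0]
opening: 0.19
grip_force: 78.3
```

```bash
cat >> h.py <<'E'
J={"small":(.027,.09,(.4736,.0240)),"medium":(.0305,.108,(.4685,.2935)),"large":(.034,.126,(.464,.1617))}
def pix(f,p):
    c=np.linalg.inv(f["T"])@np.r_[p,1];return np.array([f["fx"]*c[0]/c[2]+f["cx"],f["fy"]*c[1]/c[2]+f["cy"]])
def rim(f,name,guess=None,w=.05,z0=0):
    """jar rim centre in the top view by Hough circle of the known size"""
    r,h,g=J[name];h+=z0;g=guess if guess is not None else g
    c=pix(f,[*g,h]);rp=r*f["fx"]/(1.225-h);k=4;a=(c-(w+r)/1.1*f["fx"]).astype(int).clip(0);b=(c+(w+r)/1.1*f["fx"]).astype(int)
    im=cv2.resize(cv2.cvtColor(f["pixels"],6)[a[1]:b[1],a[0]:b[0]],None,fx=k,fy=k,interpolation=2)
    C=cv2.HoughCircles(cv2.GaussianBlur(im,(0,0),2),cv2.HOUGH_GRADIENT,1.5,20,param1=60,param2=18,minRadius=int(k*rp*.93),maxRadius=int(k*rp*1.08))
    return [] if C is None else [(np.round(onz(f,*((u+.5)/k-.5+a),h)[:2],4).tolist(),round(float(R/k/rp),2)) for u,v,R in C[0][:3] for u,v in [(np.array([u,v])[0],v)] for u in [np.array([u,v])]] if 0 else [(np.round(onz(f,*((np.array([u,v])+.5)/k-.5+a),h)[:2],4).tolist(),round(float(R/k/rp),2)) for u,v,R in C[0][:3]]
E
sed -i 's/return \[\] if C is None else .* if 0 else /return [] if C is None else /' h.py
python3 - <<'E'
from h import *
s=bot.sense();print(np.round(s["tcp_pos"],4),np.round(s["eef_rot"],3).tolist())
t0=dict(np.load("pics/top0.npz"));t=bot.grab_frame("top");q=bot.grab_frame("side")
for n in J:print(n,rim(t0,n),rim(t,n))
cv2.imwrite("pics/p5.png",np.hstack([cv2.resize(x,None,fx=4,fy=4,interpolation=cv2.INTER_CUBIC) for x in(t["pixels"][220:310,300:400],q["pixels"][210:300,310:410])]))
E
```

```text
[0.4777 0.023  0.3183] [[-0.091, -0.996, -0.004], [-0.996, 0.091, -0.0], [0.001, 0.004, -1.0]]
small [([0.4735, 0.0234], 1.04), ([0.5536, 0.0687], 1.04)] []
medium [([0.4669, 0.2941], 1.06), ([0.4658, 0.2761], 0.96)] [([0.4695, 0.295], 0.98)]
large [([0.464, 0.1625], 1.05)] [([0.5129, 0.1317], 1.02)]
```

View pics/p5.png

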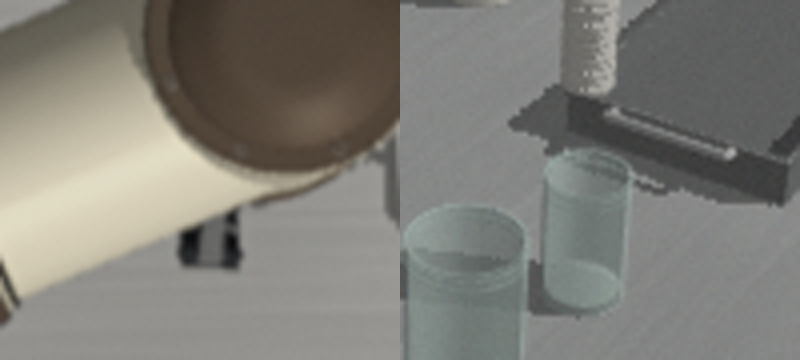

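>>> arm_command(
  deltas=[
    [[-0.001, 0.001, 0.024, 0, 0, 0], [0, 0, 0.024, 0, 0, 0], [0, 0, 0.024, 0, 0, 0], [0, 0, 0.024, 0, 0, 0], [0, 0, 0.024, 0, 0, 0], [0, 0, 0.024, 0, 0, 0], [0, 0, 0.024, 0, 0, 0], [0, 0, 0.024, 0, 0, 0], [0, 0, 0.024, 0, 0, 0], [0, 0, 0.024, 0, 0, 0], [0, 0, 0.024, 0, 0, 0], [0, 0, 0, 0, 0, 0]],
  ],
)

```text
time_s: 8.7
tcp_pos: [0.4774, 0.0239, 0.1859]
eef_rot: [[-0.09, -0.996, -0.004], [-0.996, 0.09, -0.001], [0.001, 0.004, -1.0]]
force: [-0.1, 0.0, -1.0]
opening: 0.185
grip_force: 78.3
```

>>> arm_command(
  deltas=[
    [[0, 0, 0.008, 0, 0, 0], [0, 0, 0.006, 0, 0, 0], [0, 0, 0.003, 0, 0, 0], [0, 0, 0, 0, 0, 0], [0, 0, 0, 0, 0, 0]],
  ],
)

```text
time_s: 9.2
tcp_pos: [0.4788, 0.0243, 0.1796]
eef_rot: [[-0.09, -0.996, 0.001], [-0.996, 0.09, 0.0], [-0.0, -0.001, -1.0]]
force: [0.3, 1.0, -0.8]
opening: 0.187
grip_force: 78.3
```

>>> arm_command(
  deltas=[
    [[0, 0, 0.004, 0, 0, 0], [0, 0, 0.004, 0, 0, 0], [0, 0, 0.003, 0, 0, 0], [0, 0, 0, 0, 0, 0], [0, 0, 0, 0, 0, 0], [0, 0, 0, 0, 0, 0]],
  ],
)

```text
time_s: 9.8
tcp_pos: [0.4786, 0.0243, 0.1739]
eef_rot: [[-0.09, -0.996, 0.0], [-0.996, 0.09, -0.0], [-0.0, -0.0, -1.0]]
force: [0.3, 0.4, -1.3]
opening: 0.188
grip_force: 78.3
```

>>> arm_command(
  deltas=[
    [[0, 0, 0.003, 0, 0, 0], [0, 0, 0.002, 0, 0, 0], [0, 0, 0, 0, 0, 0], [0, 0, 0, 0, 0, 0]],
  ],
)

```text
time_s: 10.2
tcp_pos: [0.4788, 0.0243, 0.1718]
eef_rot: [[-0.089, -0.996, 0.001], [-0.996, 0.089, 0.0], [-0.0, -0.001, -1.0]]
force: [-1.6, 0.4, 3.8]
opening: 0.184
grip_force: 79.0
```

>>> arm_command(
  deltas=[
    [[0, 0, -0.03, 0, 0, 0], [0, 0, -0.04, 0, 0, 0], [0, 0, -0.04, 0, 0, 0], [0, 0, -0.04, 0, 0, 0], [0, 0, -0.011, 0, 0, 0], [0, 0, 0, 0, 0, 0], [0, 0, 0, 0, 0, 0]],
  ],
)

```text
time_s: 10.9
tcp_pos: [0.4778, 0.0242, 0.2505]
eef_rot: [[-0.09, -0.996, -0.002], [-0.996, 0.09, -0.0], [0.0, 0.002, -1.0]]
force: [-0.0, 1.0, -0.7]
opening: 0.19
grip_force: 78.4
```

>>> arm_command(
  deltas=[
    [[0, 0, 0.025, 0, 0, 0], [0, 0, 0.025, 0, 0, 0], [0, 0, 0.025, 0, 0, 0], [0, 0, 0.025, 0, 0, 0], [0, 0, 0.025, 0, 0, 0], [0, 0, 0.02, 0, 0, 0], [0, 0, 0.01, 0, 0, 0], [0, 0, 0.004, 0, 0, 0], [0, 0, 0.002, 0, 0, 0], [0, 0, 0, 0, 0, 0], [0, 0, 0, 0, 0, 0], [0, 0, 0, 0, 0, 0]],
  ],
)

```text
time_s: 12.1
tcp_pos: [0.4783, 0.0241, 0.1719]
eef_rot: [[-0.089, -0.996, -0.0], [-0.996, 0.089, -0.0], [0.0, 0.0, -1.0]]
force: [-3.5, -0.4, 6.0]
opening: 0.184
grip_force: 79.3
```

>>> arm_command(
  deltas=[
    [[0, 0, -0.03, 0, 0, 0], [0, 0, -0.05, 0, 0, 0], [0, 0, -0.07, 0, 0, 0], [0, 0, -0.07, 0, 0, 0], [0, 0, -0.06, 0, 0, 0], [0, 0, -0.03, 0, 0, 0], [0, 0, 0, 0, 0, 0], [0, 0, 0, 0, 0, 0]],
  ],
)

```text
time_s: 12.9
tcp_pos: [0.4785, 0.0245, 0.3254]
eef_rot: [[-0.09, -0.996, -0.0], [-0.996, 0.09, 0.001], [-0.001, 0.0, -1.0]]
force: [-0.3, 0.1, -1.8]
opening: 0.185
grip_force: 78.4
```

Run:
```python
from h import *
s=bot.sense();print(np.round(s["tcp_pos"],4),np.round(s["eef_rot"],3).tolist())
t=bot.grab_frame("top");q=bot.grab_frame("side");np.savez("pics/side2.npz",**q);np.savez("pics/top2.npz",**t)
q0=np.load("pics/side0.npz")["pixels"]
for n in J:
    print(n,rim(t,n))
    p=pix(q,[*J[n][2],J[n][1]/2]).astype(int);sl=np.s_[p[1]-15:p[1]+15,p[0]-15:p[0]+15];print(" side change",np.abs(q["pixels"][sl].astype(int)-q0[sl]).mean())
```

```text
[0.4785 0.0245 0.3254] [[-0.09, -0.996, -0.0], [-0.996, 0.09, 0.001], [-0.001, 0.0, -1.0]]
small []
 side change 5.001111111111111
medium [([0.4687, 0.2976], 0.95)]
 side change 4.974814814814815
large [([0.4329, 0.1694], 1.05), ([0.4439, 0.1069], 1.05), ([0.3892, 0.1502], 0.94)]
 side change 5.0344444444444445
```

>>> arm_command(
  deltas=[
    [[-0.089, 0.0105, 0, 0, 0, 0], [-0.089, 0.0105, 0, 0, 0, 0], [-0.089, 0.0105, 0, 0, 0, 0], [-0.089, 0.0105, 0, 0, 0, 0], [-0.089, 0.0105, 0, 0, 0, 0], [-0.089, 0.0105, 0, 0, 0, 0], [0, 0, 0, 0, 0, 0], [0, 0, 0, 0, 0, 0], [0, 0, 0, 0, 0, 0]],
  ],
)

```text
time_s: 13.9
tcp_pos: [0.4709, 0.2924, 0.3254]
eef_rot: [[-0.09, -0.996, -0.001], [-0.996, 0.09, -0.001], [0.002, 0.001, -1.0]]
force: [0.0, 0.3, -0.7]
opening: 0.186
grip_force: 78.4
```

Run:
```python
from h import *
s=bot.sense();print(np.round(s["tcp_pos"],4),np.round(s["eef_rot"],3).tolist())
q=bot.grab_frame("side");t=bot.grab_frame("top")
q0=np.load("pics/side0.npz")["pixels"];t0=np.load("pics/top0.npz")["pixels"]
for n in J:
    for f,z in((q,q0),(t,t0)):
        p=pix(f,[*J[n][2],J[n][1]/2]).astype(int);sl=np.s_[p[1]-15:p[1]+15,p[0]-15:p[0]+15];print(n,round(np.abs(f["pixels"][sl].astype(int)-z[sl]).mean(),1),end=" ")
R=s["eef_rot"]
print(pix(q,s["tcp_pos"]+[-.003,0.0005,-.166]),pix(q,[.4685,.2937,.108]))
cv2.imwrite("pics/p6.png",cv2.resize(q["pixels"][220:370,200:400],None,fx=4,fy=4,interpolation=cv2.INTER_CUBIC))
```

```text
[0.4709 0.2924 0.3254] [[-0.09, -0.996, -0.001], [-0.996, 0.09, -0.001], [0.002, 0.001, -1.0]]
small 8.2 small 2.8 medium 8.1 medium 14.4 large 8.2 large 9.7 [284.32142541 286.71237375] [284.90863625 307.64200825]
```

View pics/p6.png

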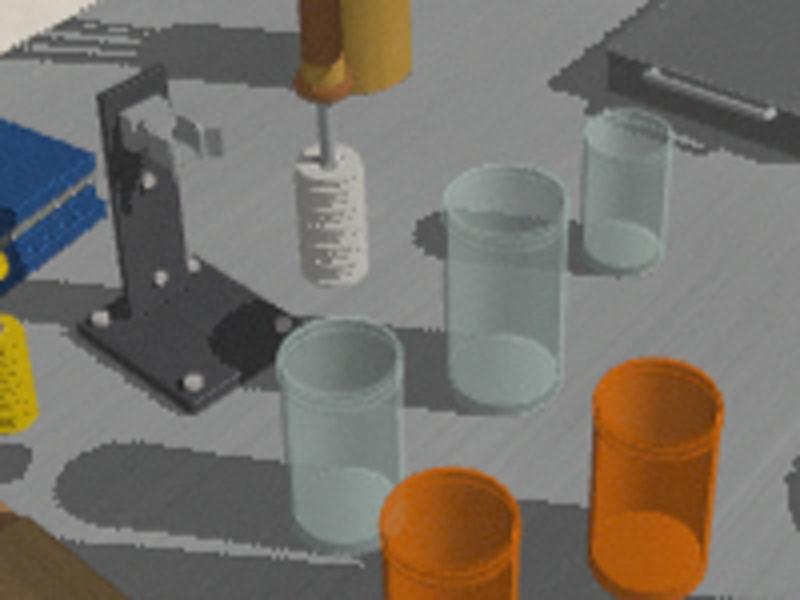

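>>> arm_command(
  deltas=[
    [[0, 0, 0.026, 0, 0, 0], [-0.001, 0, 0.026, 0, 0, 0], [0, 0, 0.026, 0, 0, 0], [0, 0, 0.026, 0, 0, 0], [0, 0, 0.026, 0, 0, 0], [0, 0, 0.026, 0, 0, 0], [0, 0, 0.026, 0, 0, 0], [0, 0, 0.026, 0, 0, 0], [0, 0, 0.026, 0, 0, 0], [0, 0, 0.026, 0, 0, 0], [0, 0, 0.026, 0, 0, 0], [0, 0, 0.01, 0, 0, 0]],
  ],
)

```text
time_s: 15.2
tcp_pos: [0.4705, 0.2922, 0.1766]
eef_rot: [[-0.091, -0.996, -0.002], [-0.996, 0.091, -0.002], [0.002, 0.002, -1.0]]
force: [0.0, -0.1, -1.0]
opening: 0.185
grip_force: 78.4
```

>>> arm_command(
  deltas=[
    [[0, 0, 0.006, 0, 0, 0], [0, 0, 0.004, 0, 0, 0], [0, 0, 0.002, 0, 0, 0], [0, 0, 0.001, 0, 0, 0], [0, 0, 0, 0, 0, 0], [0, 0, 0, 0, 0, 0]],
  ],
)

```text
time_s: 15.8
tcp_pos: [0.4713, 0.2937, 0.1721]
eef_rot: [[-0.089, -0.996, 0.0], [-0.996, 0.089, 0.0], [-0.0, -0.0, -1.0]]
force: [0.1, -0.1, -1.7]
opening: 0.187
grip_force: 78.4
```

>>> arm_command(
  deltas=[
    [[0, 0, 0.003, 0, 0, 0], [0, 0, 0, 0, 0, 0], [0, 0, 0, 0, 0, 0]],
  ],
)

```text
time_s: 16.1
tcp_pos: [0.4717, 0.2939, 0.1719]
eef_rot: [[-0.089, -0.996, 0.002], [-0.996, 0.089, 0.001], [-0.001, -0.002, -1.0]]
force: [-1.5, -0.4, 5.2]
opening: 0.183
grip_force: 79.4
```

>>> arm_command(
  deltas=[
    [[0, 0, -0.03, 0, 0, 0], [0, 0, -0.04, 0, 0, 0], [0, 0, -0.04, 0, 0, 0], [0, 0, -0.04, 0, 0, 0], [0, 0, -0.04, 0, 0, 0], [0, 0, -0.009, 0, 0, 0], [0, 0, 0, 0, 0, 0], [0, 0, 0, 0, 0, 0]],
  ],
)

```text
time_s: 16.9
tcp_pos: [0.4706, 0.2932, 0.2685]
eef_rot: [[-0.09, -0.996, -0.002], [-0.996, 0.09, -0.001], [0.001, 0.002, -1.0]]
force: [-0.6, 0.0, -0.7]
opening: 0.185
grip_force: 78.4
```

>>> arm_command(
  deltas=[
    [[0, 0, 0.025, 0, 0, 0], [0, 0, 0.025, 0, 0, 0], [0, 0, 0.025, 0, 0, 0], [0, 0, 0.025, 0, 0, 0], [0, 0, 0.025, 0, 0, 0], [0, 0, 0.025, 0, 0, 0], [0, 0, 0.025, 0, 0, 0], [0, 0, 0.013, 0, 0, 0], [0, 0, 0.008, 0, 0, 0], [0, 0, 0.004, 0, 0, 0], [0, 0, 0, 0, 0, 0], [0, 0, 0, 0, 0, 0]],
  ],
)

```text
time_s: 18.1
tcp_pos: [0.4715, 0.2937, 0.1719]
eef_rot: [[-0.089, -0.996, 0.002], [-0.996, 0.089, 0.001], [-0.001, -0.002, -1.0]]
force: [-2.1, -1.9, 6.3]
opening: 0.189
grip_force: 79.5
```

>>> arm_command(
  deltas=[
    [[0, 0, -0.03, 0, 0, 0], [0, 0, -0.05, 0, 0, 0], [0, 0, -0.07, 0, 0, 0], [0, 0, -0.07, 0, 0, 0], [0, 0, -0.06, 0, 0, 0], [0, 0, -0.04, 0, 0, 0], [0, 0, -0.015, 0, 0, 0], [0, 0, 0, 0, 0, 0], [0, 0, 0, 0, 0, 0]],
  ],
)

```text
time_s: 19.0
tcp_pos: [0.4707, 0.2933, 0.3359]
eef_rot: [[-0.09, -0.996, -0.002], [-0.996, 0.09, -0.001], [0.001, 0.002, -1.0]]
force: [0.1, 0.4, -0.9]
opening: 0.188
grip_force: 78.4
```

```bash
cat >> h.py <<'E'
def changed():
    q=bot.grab_frame("side");q0=np.load("pics/side0.npz")["pixels"]
    for n in J:
        p=pix(q,[*J[n][2],J[n][1]/2]).astype(int);sl=np.s_[p[1]-20:p[1]+20,p[0]-18:p[0]+18]
        print(n,"side change",round(np.abs(cv2.GaussianBlur(q["pixels"][sl],(5,5),0).astype(int)-cv2.GaussianBlur(q0[sl],(5,5),0)).mean(),1))
E
python3 - <<'E'
from h import *
s=bot.sense();print(np.round(s["tcp_pos"],4),np.round(s["eef_rot"],3).tolist())
changed();t=bot.grab_frame("top")
for n in J:print(n,rim(t,n))
E
```

```text
[0.4707 0.2933 0.3359] [[-0.09, -0.996, -0.002], [-0.996, 0.09, -0.001], [0.001, 0.002, -1.0]]
small side change 7.9
medium side change 7.9
large side change 8.5
small [([0.4735, 0.0261], 0.96)]
medium [([0.4704, 0.2942], 0.95), ([0.4642, 0.2795], 0.96)]
large [([0.4665, 0.16], 1.02)]
```

>>> arm_command(
  deltas=[
    [[0.0658, -0.004, 0, 0, 0, 0], [0.0658, -0.004, 0, 0, 0, 0], [0.0658, -0.004, 0, 0, 0, 0], [0.0658, -0.004, 0, 0, 0, 0], [0, 0, 0, 0, 0, 0], [0, 0, 0, 0, 0, 0], [0, 0, 0, 0, 0, 0]],
  ],
)

```text
time_s: 19.8
tcp_pos: [0.4673, 0.1622, 0.3366]
eef_rot: [[-0.089, -0.996, -0.001], [-0.996, 0.089, -0.0], [0.001, 0.001, -1.0]]
force: [-0.6, -0.9, -1.0]
opening: 0.186
grip_force: 78.4
```

Run:
```python
from h import *
s=bot.sense();print(np.round(s["tcp_pos"],4),np.round(s["eef_rot"],3).tolist())
changed()
```

```text
[0.4673 0.1622 0.3366] [[-0.089, -0.996, -0.001], [-0.996, 0.089, -0.0], [0.001, 0.001, -1.0]]
small side change 7.2
medium side change 7.2
large side change 7.9
```

>>> arm_command(
  deltas=[
    [[0, 0, 0.028, 0, 0, 0], [0, 0, 0.028, 0, 0, 0], [0, 0, 0.028, 0, 0, 0], [0, 0, 0.028, 0, 0, 0], [0, 0, 0.028, 0, 0, 0], [0, 0, 0.028, 0, 0, 0], [0, 0, 0.028, 0, 0, 0], [0, 0, 0.028, 0, 0, 0], [0, 0, 0.028, 0, 0, 0], [0, 0, 0.028, 0, 0, 0], [0, 0, 0.028, 0, 0, 0], [0, 0, 0.01, 0, 0, 0]],
  ],
)

```text
time_s: 21.05
tcp_pos: [0.4666, 0.1621, 0.1765]
eef_rot: [[-0.089, -0.996, -0.003], [-0.996, 0.089, -0.002], [0.002, 0.003, -1.0]]
force: [0.3, 0.6, -1.0]
opening: 0.188
grip_force: 78.4
```

>>> arm_command(
  deltas=[
    [[0, 0, 0.006, 0, 0, 0], [0, 0, 0.004, 0, 0, 0], [0, 0, 0.002, 0, 0, 0], [0, 0, 0.002, 0, 0, 0], [0, 0, 0, 0, 0, 0], [0, 0, 0, 0, 0, 0], [0, 0, 0, 0, 0, 0]],
  ],
)

```text
time_s: 21.75
tcp_pos: [0.4677, 0.1619, 0.1718]
eef_rot: [[-0.09, -0.996, 0.001], [-0.996, 0.09, 0.0], [-0.001, -0.001, -1.0]]
force: [-0.9, -0.5, 0.8]
opening: 0.185
grip_force: 78.8
```

>>> arm_command(
  deltas=[
    [[0, 0, 0.002, 0, 0, 0], [0, 0, 0, 0, 0, 0], [0, 0, -0.03, 0, 0, 0], [0, 0, -0.04, 0, 0, 0], [0, 0, -0.045, 0, 0, 0], [0, 0, -0.045, 0, 0, 0], [0, 0, -0.04, 0, 0, 0], [0, 0, -0.03, 0, 0, 0], [0, 0, -0.006, 0, 0, 0], [0, 0, 0, 0, 0, 0], [0, 0, 0, 0, 0, 0]],
  ],
)

```text
time_s: 22.85
tcp_pos: [0.4667, 0.1615, 0.2871]
eef_rot: [[-0.09, -0.996, -0.002], [-0.996, 0.09, -0.001], [0.001, 0.002, -1.0]]
force: [0.2, 0.3, -0.6]
opening: 0.189
grip_force: 78.4
```

>>> arm_command(
  deltas=[
    [[0, 0, 0.025, 0, 0, 0], [0, 0, 0.03, 0, 0, 0], [0, 0, 0.03, 0, 0, 0], [0, 0, 0.03, 0, 0, 0], [0, 0, 0.03, 0, 0, 0], [0, 0, 0.03, 0, 0, 0], [0, 0, 0.03, 0, 0, 0], [0, 0, 0.017, 0, 0, 0], [0, 0, 0.01, 0, 0, 0], [0, 0, 0.005, 0, 0, 0], [0, 0, 0, 0, 0, 0], [0, 0, 0, 0, 0, 0]],
  ],
)

```text
time_s: 24.05
tcp_pos: [0.4675, 0.1616, 0.1719]
eef_rot: [[-0.089, -0.996, 0.001], [-0.996, 0.089, -0.001], [0.001, -0.001, -1.0]]
force: [-3.1, -1.3, 9.4]
opening: 0.184
grip_force: 80.1
```

>>> arm_command(
  deltas=[
    [[0, 0, -0.03, 0, 0, 0], [0, 0, -0.05, 0, 0, 0], [0, 0, -0.07, 0, 0, 0], [0, 0, -0.07, 0, 0, 0], [0, 0, -0.06, 0, 0, 0], [0, 0, -0.035, 0, 0, 0], [0, 0, -0.015, 0, 0, 0], [0, 0, 0, 0.0023, 0, 0]],
  ],
)

```text
time_s: 24.85
tcp_pos: [0.4679, 0.162, 0.3353]
eef_rot: [[-0.09, -0.996, 0.016], [-0.996, 0.09, -0.0], [-0.001, -0.016, -1.0]]
force: [0.7, -0.2, -1.3]
opening: 0.183
grip_force: 78.5
```

>>> arm_command(
  deltas=[
    [[-0.047, -0.0455, 0, 0, 0, 0], [-0.047, -0.0455, 0, 0, 0, 0], [-0.047, -0.0455, 0, 0, 0, 0], [-0.047, -0.0455, 0, 0, 0, 0], [0, 0, 0, 0, 0, 0], [0, 0, 0, 0, 0, 0], [0, 0, 0, 0, 0, 0]],
  ],
)

```text
time_s: 25.55
tcp_pos: [0.5656, 0.2466, 0.3354]
eef_rot: [[-0.09, -0.996, 0.013], [-0.996, 0.09, -0.002], [0.001, -0.013, -1.0]]
force: [-0.9, -0.3, -0.3]
opening: 0.186
grip_force: 78.4
```

Run:
```python
from h import *
s=bot.sense();P=s["tcp_pos"];print(np.round(P,4),np.round(s["eef_rot"],4).tolist())
t=bot.grab_frame("top");q=bot.grab_frame("side")
for n,f in(("top3",t),("side3",q)):np.savez(f"pics/{n}.npz",**f)
c=[pix(f,P+[0,0,-.11]).astype(int) for f in(t,q)];print(c,[pix(f,P+[0,0,-.166]).round(1) for f in(t,q)],[pix(f,P+[0,0,-.064]).round(1) for f in(t,q)])
cv2.imwrite("pics/p7.png",np.hstack([cv2.resize(f["pixels"][y-40:y+40,x-30:x+30],None,fx=6,fy=6,interpolation=cv2.INTER_CUBIC) for f,(x,y) in zip((t,q),c)]))
```

```text
[0.5656 0.2466 0.3354] [[-0.0897, -0.9959, 0.013], [-0.996, 0.0896, -0.0025], [0.0013, -0.0132, -0.9999]]
[array([238, 215]), array([260, 230])] [array([242.8, 219.7]), array([262.5, 254.2])] [array([235.1, 212. ]), array([258.9, 210.4])]
```

View pics/p7.png

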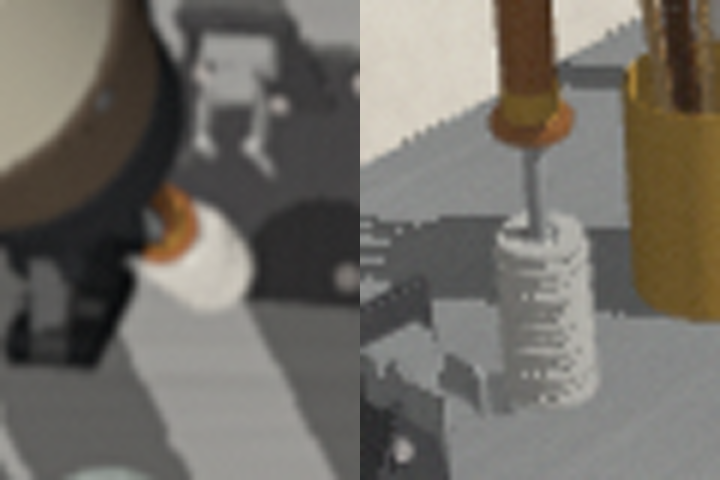

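>>> arm_command(
  deltas=[
    [[0, 0, 0.027, 0, 0, 0], [0, 0, 0.027, 0, 0, 0], [0, 0, 0.027, 0, 0, 0], [0, 0, 0.027, 0, 0, 0], [0, 0, 0.027, 0, 0, 0], [0, 0, 0.027, 0, 0, 0], [0, 0, 0.027, 0, 0, 0], [0, 0, 0.027, 0, 0, 0], [0, 0, 0.027, 0, 0, 0], [0, 0, 0.027, 0, 0, 0], [0, 0, 0.027, 0, 0, 0], [0, 0, 0.014, 0, 0, 0]],
  ],
)

```text
time_s: 26.85
tcp_pos: [0.5681, 0.2467, 0.1786]
eef_rot: [[-0.09, -0.996, 0.012], [-0.996, 0.09, -0.003], [0.002, -0.012, -1.0]]
force: [1.0, 0.1, -1.9]
opening: 0.194
grip_force: 78.6
```

>>> arm_command(
  deltas=[
    [[0, 0, 0, 0, 0, 0], [0, 0, 0, 0, 0, 0], [0, 0, 0, 0, 0, 0]],
  ],
)

```text
time_s: 27.15
tcp_pos: [0.5691, 0.2473, 0.1815]
eef_rot: [[-0.089, -0.996, 0.016], [-0.996, 0.089, -0.0], [-0.001, -0.016, -1.0]]
force: [-1.2, -0.4, -0.7]
opening: 0.19
grip_force: 78.6
```

>>> arm_command(
  deltas=[
    [[0, -0.015, 0.001, 0, 0, 0], [0, -0.015, 0.001, 0, 0, 0], [0, -0.015, 0.001, 0, 0, 0], [0, -0.015, 0.001, 0, 0, 0], [0, -0.01, 0, 0, 0, 0], [0, -0.01, 0, 0, 0, 0], [0, -0.01, 0, 0, 0, 0], [0, -0.01, 0, 0, 0, 0], [0, -0.01, 0, 0, 0, 0], [0, -0.004, 0, 0, 0, 0], [0, 0, 0, 0, 0, 0], [0, 0, 0, 0, 0, 0]],
  ],
)

```text
time_s: 28.35
tcp_pos: [0.6258, 0.242, 0.1797]
eef_rot: [[-0.09, -0.996, 0.015], [-0.996, 0.09, -0.001], [-0.0, -0.015, -1.0]]
force: [0.3, 0.1, -0.9]
opening: 0.186
grip_force: 78.7
```

>>> arm_command(
  deltas=[
    [[0, -0.003, 0, 0, 0, 0], [0, -0.003, 0, 0, 0, 0], [0, 0, 0, 0, 0, 0], [0, 0, 0, 0, 0, 0]],
  ],
)

```text
time_s: 28.75
tcp_pos: [0.6266, 0.2418, 0.1798]
eef_rot: [[-0.089, -0.996, 0.011], [-0.996, 0.089, -0.002], [0.001, -0.011, -1.0]]
force: [-6.6, 0.7, 2.7]
opening: 0.187
grip_force: 79.4
```

>>> arm_command(
  deltas=[
    [[0, 0, 0.004, 0, 0, 0], [0, 0, 0.003, 0, 0, 0], [0, 0, 0.002, 0, 0, 0], [0, 0, 0.002, 0, 0, 0], [0, 0, 0, 0, 0, 0], [0, 0, 0, 0, 0, 0]],
  ],
)

```text
time_s: 29.35
tcp_pos: [0.6266, 0.2416, 0.1759]
eef_rot: [[-0.089, -0.996, 0.012], [-0.996, 0.089, -0.002], [0.001, -0.012, -1.0]]
force: [-8.2, 1.2, 8.4]
opening: 0.183
grip_force: 79.9
```

>>> arm_command(
  deltas=[
    [[0, 0.003, 0, 0, 0, 0], [0, 0, 0, 0, 0, 0]],
  ],
)

```text
time_s: 29.55
tcp_pos: [0.6265, 0.2418, 0.176]
eef_rot: [[-0.089, -0.996, 0.015], [-0.996, 0.089, -0.001], [0.0, -0.015, -1.0]]
force: [-3.9, -0.0, 6.4]
opening: 0.189
grip_force: 79.8
```

>>> arm_command(
  deltas=[
    [[0, 0, 0, 0, 0, 0], [0, 0, 0, 0, 0, 0], [0, 0, 0, 0, 0, 0], [0, 0, 0, 0, 0, 0], [0, 0, 0, 0, 0, 0], [0, 0, -0.02, 0, 0, 0], [0, 0, -0.04, 0, 0, 0], [0, 0, -0.06, 0, 0, 0], [0, 0, -0.06, 0, 0, 0], [0, 0, -0.06, -0.0022, 0, 0], [0, 0, -0.06, 0, 0, 0], [0, 0, 0, 0, 0, 0]],
  ],
  hand=0,
)

```text
time_s: 30.75
tcp_pos: [0.6272, 0.2423, 0.3309]
eef_rot: [[-0.089, -0.996, 0.011], [-0.996, 0.089, 0.005], [-0.006, -0.011, -1.0]]
force: [0.4, 0.7, 0.5]
opening: 0.496
grip_force: 0.0
```

Run:
```python
from h import *
s=bot.sense();P=s["tcp_pos"];print(np.round(P,4),np.round(s["eef_rot"],4).tolist(),s["force"])
t=bot.grab_frame("top");q=bot.grab_frame("side")
for n,f in(("top4",t),("side4",q)):np.savez(f"pics/{n}.npz",**f)
for n in J:print(n,rim(t,n))
changed()
y0,y1,x0,x1=220,275,225,260
h=cv2.cvtColor(q["pixels"][y0:y1,x0:x1],cv2.COLOR_BGR2HSV);P=np.argwhere(cv2.inRange(h,(3,110,50),(14,255,255)))[:,::-1]+[x0,y0];print(len(P),P.min(0),P.max(0),P.mean(0),"was 275 [238 225] [251 269] [243.3 244.7]")
cv2.imwrite("pics/p8.png",np.hstack([cv2.resize(f,None,fx=3,fy=3,interpolation=cv2.INTER_CUBIC) for f in(t["pixels"][150:320,200:365][:,:130],q["pixels"][190:360,220:350])]))
```

```text
[0.6272 0.2423 0.3309] [[-0.0894, -0.9959, 0.0114], [-0.996, 0.0895, 0.0045], [-0.0055, -0.0109, -0.9999]] [0.37065044 0.66288098 0.45364362]
small [([0.4726, 0.0261], 0.94)]
medium [([0.4695, 0.2942], 0.96), ([0.5111, 0.305], 0.99), ([0.4676, 0.2804], 1.06)]
large [([0.464, 0.1625], 1.04)]
small side change 5.6
medium side change 5.5
large side change 6.3
274 [237 225] [250 269] [243.04744526 244.64963504] was 275 [238 225] [251 269] [243.3 244.7]
```

View pics/p8.png

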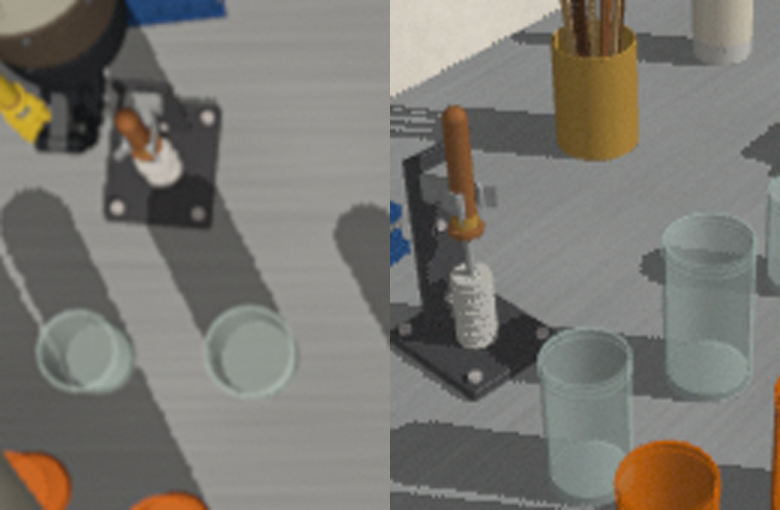

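>>> arm_command(
  deltas=[
    [[0.077, 0.0445, 0, 0, 0, 0], [0.077, 0.0445, 0, 0, 0, 0], [0.077, 0.0445, 0, 0, 0, 0], [0.077, 0.0445, 0, 0, 0, 0], [0.077, 0.0445, 0, 0, 0, 0], [0.077, 0.0445, 0, 0, 0, 0], [0, 0, 0, 0, 0, 0], [0, 0, 0, 0, 0, 0], [0, 0, 0, 0, 0, 0]],
  ],
  hand=1,
  grip_force=40,
)

```text
time_s: 31.8
tcp_pos: [0.4718, 0.0242, 0.3233]
eef_rot: [[-0.089, -0.996, -0.0], [-0.996, 0.089, -0.0], [0.0, 0.0, -1.0]]
force: [0.1, 0.5, 0.4]
opening: 1.001
grip_force: 0.0
```

Run:
```python
from h import *
s=bot.sense();print(np.round(s["tcp_pos"],4),np.round(s["eef_rot"],4).tolist())
changed()
# tray edges: dark-grey mask check of the rim corners in the initial top view
t=dict(np.load("pics/top4.npz"));g=cv2.cvtColor(t["pixels"],6)
m=cv2.inRange(cv2.GaussianBlur(g,(5,5),0),0,95)[190:310,385:560];c=max(cv2.findContours(m,0,1)[0],key=cv2.contourArea)
(x,y),wh,a=cv2.minAreaRect(c);print((x+385,y+190),wh,a,onz(t,x+385,y+190,.03))
```

```text
[0.4718 0.0242 0.3233] [[-0.0893, -0.996, -0.0004], [-0.996, 0.0893, -0.0003], [0.0003, 0.0003, -1.0]]
small side change 5.0
medium side change 5.0
large side change 5.7
(468.79100799560547, 251.7008171081543) (65.81948852539062, 124.03396606445312) 84.80557250976562 [ 0.50034408 -0.29029313  0.03      ]
```

>>> arm_command(
  deltas=[
    [[0, -0.0034, 0.05, 0, 0, 0], [0, 0, 0.05, 0, 0, 0], [0, 0, 0.05, 0, 0, 0], [0, 0, 0.05, 0, 0, 0], [0, 0, 0.05, 0, 0, 0], [0, 0, 0.05, 0, 0, 0], [0, 0, 0.05, 0, 0, 0], [0, 0, 0.05, 0, 0, 0], [0, 0, 0.05, 0, 0, 0], [0, 0, 0.05, 0, 0, 0], [0, 0, 0.03, 0, 0, 0], [0, 0, 0.012, 0, 0, 0]],
  ],
)

```text
time_s: 33.05
tcp_pos: [0.4728, 0.024, 0.0506]
eef_rot: [[-0.089, -0.996, -0.004], [-0.996, 0.089, -0.002], [0.002, 0.003, -1.0]]
force: [-0.5, -0.9, -0.9]
opening: 1.0
grip_force: 0.0
```

>>> arm_command(
  deltas=[
    [[0, 0, 0, 0, 0, 0], [0, 0, 0, 0, 0, 0], [0, 0, 0, 0, 0, 0], [0, 0, 0, 0, 0, 0], [0, 0, 0, 0, 0, 0], [0, 0, 0, 0, 0, 0]],
  ],
  hand=-1,
)

```text
time_s: 33.65
tcp_pos: [0.4744, 0.024, 0.0538]
eef_rot: [[-0.089, -0.996, 0.003], [-0.996, 0.089, 0.001], [-0.001, -0.003, -1.0]]
force: [0.9, 1.4, 3.7]
opening: 0.616
grip_force: 42.6
```

>>> arm_command(
  deltas=[
    [[0, 0, -0.03, 0, 0, 0], [0, 0, -0.05, 0, 0, 0], [0, 0, -0.05, 0, 0, 0], [0, 0, -0.05, 0, 0, 0], [0, 0, 0, 0, 0, 0]],
  ],
)

```text
time_s: 34.15
tcp_pos: [0.4749, 0.024, 0.1456]
eef_rot: [[-0.089, -0.996, 0.007], [-0.996, 0.089, 0.002], [-0.002, -0.006, -1.0]]
force: [1.8, 0.4, -1.5]
opening: 0.623
grip_force: 42.8
```

>>> arm_command(
  deltas=[
    [[0.05, -0.0087, 0, 0, 0, 0], [0.09, -0.0157, 0, 0, 0, 0], [0.09, -0.0157, 0, 0, 0, 0], [0.09, -0.0157, 0, 0, 0, 0], [0.09, -0.0157, 0, 0, 0, 0], [0.09, -0.0157, 0, 0, 0, 0], [0.09, -0.0157, 0, 0, 0, 0], [0.09, -0.0157, 0, 0, 0, 0], [0.08, -0.014, 0, 0, 0, 0], [0.045, -0.0078, 0, 0, 0, 0], [0, 0, 0, 0, 0, 0], [0, 0, 0, 0, 0, 0]],
  ],
)

```text
time_s: 35.35
tcp_pos: [0.5058, -0.3832, 0.1406]
eef_rot: [[-0.091, -0.996, -0.003], [-0.996, 0.091, 0.002], [-0.002, 0.003, -1.0]]
force: [0.4, -0.1, -2.1]
opening: 0.616
grip_force: 42.8
```

>>> arm_command(
  deltas=[
    [[0, 0, 0.03, 0, 0, 0], [0, 0, 0.035, 0, 0, 0], [0, 0, 0.035, 0, 0, 0], [0, 0, 0.03, 0, 0, 0], [0, 0, 0.015, 0, 0, 0], [0, 0, 0.01, 0, 0, 0], [0, 0, 0.005, 0, 0, 0], [0, 0, 0.003, 0, 0, 0], [0, 0, 0.002, 0, 0, 0], [0, 0, 0, 0, 0, 0], [0, 0, 0, 0, 0, 0]],
  ],
)

```text
time_s: 36.45
tcp_pos: [0.5074, -0.3837, 0.0608]
eef_rot: [[-0.09, -0.996, 0.001], [-0.996, 0.09, -0.0], [0.0, -0.001, -1.0]]
force: [0.7, -0.5, -2.5]
opening: 0.624
grip_force: 42.8
```

>>> arm_command(
  deltas=[
    [[0, 0, 0.003, 0, 0, 0], [0, 0, 0.002, 0, 0, 0], [0, 0, 0.002, 0, 0, 0], [0, 0, 0, 0, 0, 0], [0, 0, 0, 0, 0, 0]],
  ],
)

```text
time_s: 36.95
tcp_pos: [0.5073, -0.3836, 0.0578]
eef_rot: [[-0.089, -0.996, 0.001], [-0.996, 0.089, -0.0], [0.0, -0.001, -1.0]]
force: [-1.3, 1.8, 4.8]
opening: 0.622
grip_force: 43.3
```

>>> arm_command(
  deltas=[
    [[0, 0, 0, 0, 0, 0], [0, 0, 0, 0, 0, 0], [0, 0, 0, 0, 0, 0], [0, 0, 0, 0, 0, 0], [0, 0, 0, 0, 0, 0], [0, 0, -0.03, 0, 0, 0], [0, 0, -0.06, 0, 0, 0], [0, 0, -0.09, 0, 0, 0], [0, 0, -0.09, 0, 0, 0], [0, 0, -0.09, 0, 0, 0], [0, 0, -0.06, 0, 0, 0], [0, 0, 0, 0, 0, 0]],
  ],
  hand=1,
)

```text
time_s: 38.15
tcp_pos: [0.5091, -0.385, 0.2734]
eef_rot: [[-0.089, -0.996, 0.011], [-0.996, 0.089, -0.006], [0.005, -0.011, -1.0]]
force: [0.3, 1.0, 0.9]
opening: 1.0
grip_force: 0.0
```

Run:
```python
from h import *
s=bot.sense();print(np.round(s["tcp_pos"],4),np.round(s["eef_rot"],4).tolist())
t=bot.grab_frame("top");q=bot.grab_frame("side");np.savez("pics/top5.npz",**t)
for n in("medium","large"):print(n,rim(t,n))
print(rim(t,"small",(.507,-.384),z0=.004),pix(t,[.507,-.384,.094]),pix(q,[.507,-.384,.094]))
```

```text
[ 0.5091 -0.385   0.2734] [[-0.0891, -0.996, 0.0109], [-0.996, 0.0891, -0.0063], [0.0053, -0.0114, -0.9999]]
medium [([0.4669, 0.2941], 1.06), ([0.4599, 0.2838], 0.99)]
large [([0.4648, 0.1634], 1.01)]
[([0.5005, -0.3568], 0.99)] [517.10287832 246.04589973] [418.81258064 189.06644091]
```

>>> arm_command(
  deltas=[
    [[-0.0902, 0.0155, 0, 0, 0, 0], [-0.0902, 0.0155, 0, 0, 0, 0], [-0.0902, 0.0155, 0, 0, 0, 0], [-0.0902, 0.0155, 0, 0, 0, 0], [-0.0902, 0.0155, 0, 0, 0, 0], [-0.0902, 0.0155, 0, 0, 0, 0], [-0.0902, 0.0155, 0, 0, 0, 0], [-0.0902, 0.0155, 0, 0, 0, 0], [-0.0902, 0.0155, 0, 0, 0, 0], [-0.0902, 0.0155, 0, 0, 0, 0], [-0.0902, 0.0155, 0, 0, 0, 0], [-0.0902, 0.0155, 0, 0, 0, 0]],
  ],
)

```text
time_s: 39.45
tcp_pos: [0.4616, 0.1652, 0.2651]
eef_rot: [[-0.089, -0.996, -0.002], [-0.996, 0.089, -0.002], [0.002, 0.002, -1.0]]
force: [0.9, 0.1, 0.0]
opening: 1.003
grip_force: 0.0
```

>>> arm_command(
  deltas=[
    [[0, 0, 0, 0, 0, 0], [0, 0, 0, 0, 0, 0], [0, 0, 0, 0, 0, 0]],
  ],
)

```text
time_s: 39.75
tcp_pos: [0.4625, 0.163, 0.2657]
eef_rot: [[-0.09, -0.996, -0.002], [-0.996, 0.09, -0.002], [0.002, 0.001, -1.0]]
force: [-0.2, -0.0, 1.3]
opening: 1.003
grip_force: 0.0
```

Run:
```python
from h import *
s=bot.sense();print(np.round(s["tcp_pos"],4),np.round(s["eef_rot"],4).tolist())
changed();t=bot.grab_frame("top");t4=dict(np.load("pics/top4.npz"))
print(rim(t,"large"),rim(t,"medium"),rim(t,"small",(.507,-.384),z0=.004))
x,y=pix(t,[.507,-.384,.05]).astype(int);cv2.imwrite("pics/p9.png",cv2.resize(t["pixels"][190:310,380:560],None,fx=4,fy=4,interpolation=2))
```

```text
[0.4625 0.163  0.2657] [[-0.0903, -0.9959, -0.0015], [-0.9959, 0.0903, -0.0015], [0.0017, 0.0014, -1.0]]
small side change 16.0
medium side change 8.7
large side change 14.6
[([0.4709, 0.1744], 0.99), ([0.4643, 0.1896], 0.94)] [] [([0.509, -0.3829], 0.95), ([0.4988, -0.3558], 0.98)]
```

View pics/p9.png

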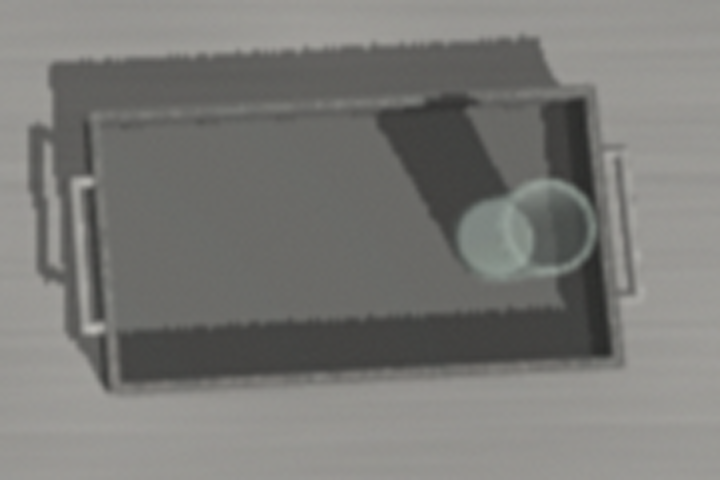

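```bash
cat >> h.py <<'E'
def shift(n,ref="pics/side0.npz"):
    q=bot.grab_frame("side");q0=np.load(ref)["pixels"];r,h,g=J[n]
    a=pix(q,[*g,h]);b=pix(q,[*g,0]);x0,x1=int(a[0]-20),int(a[0]+20);y0,y1=int(a[1]-8),int(b[1]+10)
    e=lambda i:cv2.GaussianBlur(cv2.Laplacian(cv2.cvtColor(i,6),cv2.CV_32F,ksize=3),(3,3),0)
    M=cv2.matchTemplate(e(q["pixels"])[y0-25:y1+25,x0-25:x1+25],e(q0)[y0:y1,x0:x1],5);_,v,_,l=cv2.minMaxLoc(M);print(n,"moved px",np.array(l)-25,round(v,2))
E
python3 - <<'E'
from h import *
for n in("large","medium"):shift(n)
E
```

```text
large moved px [0 0] 0.6
medium moved px [0 0] 0.89
```

>>> arm_command(
  deltas=[
    [[0, -0.003, 0.03, 0, 0, 0], [0, 0, 0.04, 0, 0, 0], [0, 0, 0.04, 0, 0, 0], [0, 0, 0.04, 0, 0, 0], [0, 0, 0.03, 0, 0, 0], [0, 0, 0.03, 0, 0, 0], [0, 0, 0.03, 0, 0, 0], [0, 0, 0.03, 0, 0, 0], [0, 0, 0.03, 0, 0, 0], [0, 0, 0.03, 0, 0, 0], [0, 0, 0.02, 0, 0, 0], [0, 0, 0.009, 0, 0, 0]],
  ],
)

```text
time_s: 41.15
tcp_pos: [0.4644, 0.1629, 0.0866]
eef_rot: [[-0.091, -0.996, -0.001], [-0.996, 0.091, -0.001], [0.001, 0.0, -1.0]]
force: [-0.8, 0.7, 0.1]
opening: 1.003
grip_force: 0.0
```

>>> arm_command(
  deltas=[
    [[0, 0, 0, 0, 0, 0], [0, 0, 0, 0, 0, 0], [0, 0, 0, 0, 0, 0], [0, 0, 0, 0, 0, 0], [0, 0, 0, 0, 0, 0]],
  ],
  hand=-1,
  grip_force=50,
)

```text
time_s: 41.65
tcp_pos: [0.4652, 0.164, 0.088]
eef_rot: [[-0.089, -0.996, 0.002], [-0.996, 0.089, 0.001], [-0.001, -0.002, -1.0]]
force: [0.2, 0.8, 1.8]
opening: 0.788
grip_force: 56.7
```

>>> arm_command(
  deltas=[
    [[0, 0, -0.03, 0, 0, 0], [0, 0, -0.05, 0, 0, 0], [0, 0, -0.05, 0, 0, 0], [0, 0, -0.05, 0, 0, 0], [0, 0, 0, 0, 0, 0]],
  ],
)

```text
time_s: 42.15
tcp_pos: [0.4661, 0.1647, 0.1803]
eef_rot: [[-0.089, -0.996, 0.006], [-0.996, 0.089, 0.004], [-0.004, -0.006, -1.0]]
force: [1.1, 0.7, -2.4]
opening: 0.784
grip_force: 57.2
```

>>> arm_command(
  deltas=[
    [[0.05, -0.009, 0, 0, 0, 0], [0.09, -0.0163, 0, 0, 0, 0], [0.09, -0.0163, 0, 0, 0, 0], [0.09, -0.0163, 0, 0, 0, 0], [0.09, -0.0163, 0, 0, 0, 0], [0.09, -0.0163, 0, 0, 0, 0], [0.09, -0.0163, 0, 0, 0, 0], [0.09, -0.0163, 0, 0, 0, 0], [0.09, -0.0163, 0, 0, 0, 0], [0.08, -0.0145, 0, 0, 0, 0], [0.043, -0.0078, 0, 0, 0, 0], [0, 0, 0, 0, 0, 0]],
  ],
)

```text
time_s: 43.35
tcp_pos: [0.5039, -0.2905, 0.1747]
eef_rot: [[-0.094, -0.996, -0.003], [-0.996, 0.094, 0.001], [-0.001, 0.003, -1.0]]
force: [-0.4, 0.5, -2.8]
opening: 0.783
grip_force: 57.1
```

>>> arm_command(
  deltas=[
    [[0, 0, 0, 0, 0, 0], [0, 0, 0, 0, 0, 0], [0, 0, 0, 0, 0, 0]],
  ],
)

```text
time_s: 43.65
tcp_pos: [0.5049, -0.2871, 0.1771]
eef_rot: [[-0.088, -0.996, -0.0], [-0.996, 0.088, 0.0], [-0.0, 0.0, -1.0]]
force: [0.1, 0.8, -2.0]
opening: 0.787
grip_force: 57.1
```

>>> arm_command(
  deltas=[
    [[0, 0, 0.03, 0, 0, 0], [0, 0, 0.035, 0, 0, 0], [0, 0, 0.035, 0, 0, 0], [0, 0, 0.03, 0, 0, 0], [0, 0, 0.015, 0, 0, 0], [0, 0, 0.01, 0, 0, 0], [0, 0, 0.006, 0, 0, 0], [0, 0, 0.004, 0, 0, 0], [0, 0, 0.003, 0, 0, 0], [0, 0, 0.002, 0, 0, 0], [0, 0, 0, 0, 0, 0], [0, 0, 0, 0, 0, 0]],
  ],
)

```text
time_s: 44.85
tcp_pos: [0.5052, -0.2884, 0.0926]
eef_rot: [[-0.09, -0.996, 0.001], [-0.996, 0.09, -0.0], [0.0, -0.001, -1.0]]
force: [-1.3, -1.1, -2.3]
opening: 0.79
grip_force: 57.1
```

>>> arm_command(
  deltas=[
    [[0, 0, 0.002, 0, 0, 0], [0, 0, 0.002, 0, 0, 0], [0, 0, 0, 0, 0, 0], [0, 0, 0, 0, 0, 0]],
  ],
)

```text
time_s: 45.25
tcp_pos: [0.5055, -0.2885, 0.092]
eef_rot: [[-0.089, -0.996, 0.001], [-0.996, 0.089, -0.001], [0.001, -0.001, -1.0]]
force: [-1.1, 0.5, 4.9]
opening: 0.785
grip_force: 57.9
```

>>> arm_command(
  deltas=[
    [[0, 0, 0, 0, 0, 0], [0, 0, 0, 0, 0, 0], [0, 0, 0, 0, 0, 0], [0, 0, 0, 0, 0, 0], [0, 0, 0, 0, 0, 0], [0, 0, -0.03, 0, 0, 0], [0, 0, -0.06, 0, 0, 0], [0, 0, -0.09, 0, 0, 0], [0, 0, -0.09, 0, 0, 0], [0, 0, -0.06, 0, 0, 0], [0, 0, -0.03, 0, 0, 0], [0, 0, 0, 0, 0, 0]],
  ],
  hand=1,
)

```text
time_s: 46.45
tcp_pos: [0.5061, -0.2887, 0.2734]
eef_rot: [[-0.089, -0.996, 0.006], [-0.996, 0.089, -0.002], [0.002, -0.007, -1.0]]
force: [-0.2, -0.7, -0.7]
opening: 1.0
grip_force: 0.0
```

>>> arm_command(
  deltas=[
    [[-0.0888, 0.0137, 0, 0, 0, 0], [-0.0888, 0.0137, 0, 0, 0, 0], [-0.0888, 0.0137, 0, 0, 0, 0], [-0.0888, 0.0137, 0, 0, 0, 0], [-0.0888, 0.0137, 0, 0, 0, 0], [-0.0888, 0.0137, 0, 0, 0, 0], [-0.0888, 0.0137, 0, 0, 0, 0], [-0.0888, 0.0137, 0, 0, 0, 0], [-0.0888, 0.0137, 0, 0, 0, 0]],
  ],
)

```text
time_s: 47.35
tcp_pos: [0.4783, 0.1168, 0.2688]
eef_rot: [[-0.09, -0.996, -0.002], [-0.996, 0.09, -0.001], [0.001, 0.002, -1.0]]
force: [1.0, -0.5, 0.6]
opening: 0.999
grip_force: 0.0
```

Run:
```python
from h import *
s=bot.sense();print(np.round(s["tcp_pos"],4),np.round(s["eef_rot"],4).tolist())
t=bot.grab_frame("top");shift("medium")
print(rim(t,"medium"),rim(t,"small",(.507,-.384),z0=.004),rim(t,"large",(.5055,-.2885),z0=.004))
```

```text
[0.4783 0.1168 0.2688] [[-0.0896, -0.996, -0.0017], [-0.996, 0.0896, -0.001], [0.0012, 0.0016, -1.0]]
medium moved px [ -2 -10] 0.52
[([0.4908, 0.2737], 1.06)] [([0.509, -0.3829], 0.95), ([0.5153, -0.3049], 1.02)] [([0.5047, -0.2878], 1.03), ([0.494, -0.2574], 0.97)]
```

Run:
```python
from h import *
t=bot.grab_frame("top");q=bot.grab_frame("side")
print(rim(t,"medium",(.49,.274)),rim(t,"medium",(.48,.28),.06),pix(q,[.4908,.2737,.108]),pix(q,[.4685,.2937,.108]))
u=pix(q,[.4685,.2937,.108])+[-2,-10];print(onz(q,*u,.108))
a=t["pixels"][215:305,185:305];x,y=pix(q,[.49,.274,.06]).astype(int)
cv2.imwrite("pics/p10.png",np.hstack([cv2.resize(a,None,fx=3.2,fy=3.2,interpolation=2),cv2.resize(q["pixels"][y-45:y+45,x-60:x+60],None,fx=3.2,fy=3.2,interpolation=2)]));print(x,y)
```

```text
[] [] [282.87527021 298.00113209] [284.90863625 307.64200825]
[0.49147944 0.27280226 0.108     ]
284 316
```

View pics/p10.png

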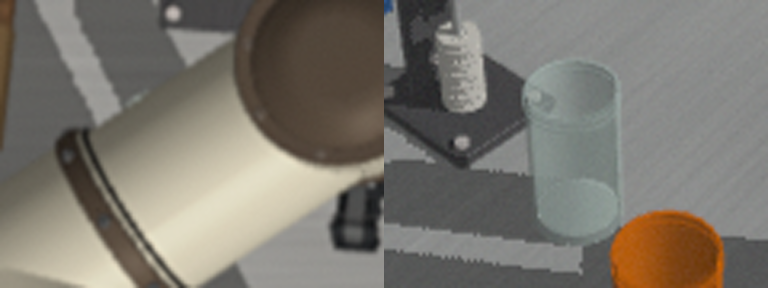

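>>> arm_command(
  deltas=[
    [[0.09, 0, 0, 0, 0, 0], [0.09, 0, 0, 0, 0, 0], [0.09, 0, 0, 0, 0, 0], [0.09, 0, 0, 0, 0, 0], [0.09, 0, 0, 0, 0, 0], [0, 0, 0, 0, 0, 0], [0, 0, 0, 0, 0, 0]],
  ],
)

```text
time_s: 48.25
tcp_pos: [0.4582, -0.1109, 0.2696]
eef_rot: [[-0.094, -0.996, -0.001], [-0.996, 0.094, 0.0], [0.0, 0.001, -1.0]]
force: [-0.0, 0.4, 0.4]
opening: 1.004
grip_force: 0.0
```

Run:
```python
from h import *
s=bot.sense();print(np.round(s["tcp_pos"],4),np.round(s["eef_rot"],4).tolist())
for i in range(2):
    t=bot.grab_frame("top");print(rim(t,"medium",(.49,.274)),rim(t,"medium",(.48,.28),.06),rim(t,"medium",(.49,.27),.03))
```

```text
[ 0.4582 -0.1109  0.2696] [[-0.0944, -0.9955, -0.0009], [-0.9955, 0.0944, 0.0001], [0.0, 0.0009, -1.0]]
[([0.4905, 0.2737], 1.06)] [([0.4905, 0.2743], 1.06)] [([0.4905, 0.2749], 1.06)]
[([0.4905, 0.2737], 1.06)] [([0.4905, 0.2734], 1.06)] [([0.4905, 0.274], 1.06)]
```

>>> arm_command(
  deltas=[
    [[-0.0858, 0.0007, 0, 0, 0, 0], [-0.0858, 0.0007, 0, 0, 0, 0], [-0.0858, 0.0007, 0, 0, 0, 0], [-0.0858, 0.0007, 0, 0, 0, 0], [-0.0858, 0.0007, 0, 0, 0, 0], [-0.0858, 0.0007, 0, 0, 0, 0], [-0.0858, 0.0007, 0, 0, 0, 0], [-0.0858, 0.0007, 0, 0, 0, 0], [-0.0858, 0.0007, 0, 0, 0, 0], [0, 0, 0, 0, 0, 0], [0, 0, 0, 0, 0, 0], [0, 0, 0, 0, 0, 0]],
  ],
)

```text
time_s: 49.55
tcp_pos: [0.4901, 0.276, 0.2702]
eef_rot: [[-0.089, -0.996, 0.0], [-0.996, 0.089, -0.001], [0.0, -0.0, -1.0]]
force: [0.1, 0.1, -0.6]
opening: 1.003
grip_force: 0.0
```

>>> arm_command(
  deltas=[
    [[0.004, 0, 0.03, 0, 0, 0], [0, 0, 0.04, 0, 0, 0], [0, 0, 0.04, 0, 0, 0], [0, 0, 0.04, 0, 0, 0], [0, 0, 0.04, 0, 0, 0], [0, 0, 0.04, 0, 0, 0], [0, 0, 0.04, 0, 0, 0], [0, 0, 0.035, 0, 0, 0], [0, 0, 0.035, 0, 0, 0], [0, 0, 0.03, 0, 0, 0], [0, 0, 0.02, 0, 0, 0], [0, 0, 0.014, 0, 0, 0]],
  ],
)

```text
time_s: 50.75
tcp_pos: [0.4907, 0.2732, 0.0681]
eef_rot: [[-0.09, -0.996, 0.001], [-0.996, 0.09, -0.0], [0.0, -0.001, -1.0]]
force: [0.8, 0.7, 0.1]
opening: 1.0
grip_force: 0.0
```

>>> arm_command(
  deltas=[
    [[0, 0, 0, 0, 0, 0], [0, 0, 0, 0, 0, 0], [0, 0, 0, 0, 0, 0], [0, 0, 0, 0, 0, 0], [0, 0, 0, 0, 0, 0], [0, 0, 0, 0, 0, 0]],
  ],
  hand=-1,
)

```text
time_s: 51.35
tcp_pos: [0.4914, 0.2745, 0.0693]
eef_rot: [[-0.089, -0.996, 0.002], [-0.996, 0.089, 0.001], [-0.001, -0.002, -1.0]]
force: [1.3, -0.5, 4.2]
opening: 0.711
grip_force: 55.0
```

>>> arm_command(
  deltas=[
    [[0, 0, -0.03, 0, 0, 0], [0, 0, -0.05, 0, 0, 0], [0, 0, -0.05, 0, 0, 0], [0, 0, -0.05, 0, 0, 0], [0, 0, 0, 0, 0, 0]],
  ],
)

```text
time_s: 51.85
tcp_pos: [0.4916, 0.2752, 0.161]
eef_rot: [[-0.089, -0.996, 0.005], [-0.996, 0.089, 0.004], [-0.004, -0.004, -1.0]]
force: [0.3, 0.2, -2.3]
opening: 0.715
grip_force: 55.1
```

>>> arm_command(
  deltas=[
    [[0.05, -0.0056, 0, 0, 0, 0], [0.09, -0.01, 0, 0, 0, 0], [0.09, -0.01, 0, 0, 0, 0], [0.09, -0.01, 0, 0, 0, 0], [0.09, -0.01, 0, 0, 0, 0], [0.09, -0.01, 0, 0, 0, 0], [0.09, -0.01, 0, 0, 0, 0], [0.09, -0.01, 0, 0, 0, 0], [0.09, -0.01, 0, 0, 0, 0], [0.09, -0.01, 0, 0, 0, 0], [0.069, -0.008, 0, 0, 0, 0], [0, 0, 0, 0, 0, 0]],
  ],
)

```text
time_s: 53.05
tcp_pos: [0.4989, -0.1963, 0.1559]
eef_rot: [[-0.095, -0.995, -0.004], [-0.995, 0.095, 0.001], [-0.0, 0.004, -1.0]]
force: [-0.1, 0.5, -3.2]
opening: 0.713
grip_force: 55.1
```

>>> arm_command(
  deltas=[
    [[0, 0, 0, 0, 0, 0], [0, 0, 0, 0, 0, 0], [0, 0, 0, 0, 0, 0]],
  ],
)

```text
time_s: 53.35
tcp_pos: [0.5003, -0.1922, 0.1579]
eef_rot: [[-0.088, -0.996, -0.0], [-0.996, 0.088, 0.0], [-0.0, 0.0, -1.0]]
force: [-1.0, -0.8, -2.6]
opening: 0.713
grip_force: 55.1
```

Contact expected at z 0.0733: 84.6 mm down.

>>> arm_command(
  deltas=[
    [[0, 0, 0.03, 0, 0, 0], [0, 0, 0.035, 0, 0, 0], [0, 0, 0.035, 0, 0, 0], [0, 0, 0.03, 0, 0, 0], [0, 0, 0.015, 0, 0, 0], [0, 0, 0.01, 0, 0, 0], [0, 0, 0.006, 0, 0, 0], [0, 0, 0.004, 0, 0, 0], [0, 0, 0.003, 0, 0, 0], [0, 0, 0.003, 0, 0, 0], [0, 0, 0, 0, 0, 0], [0, 0, 0, 0, 0, 0]],
  ],
)

```text
time_s: 54.55
tcp_pos: [0.501, -0.1934, 0.0734]
eef_rot: [[-0.09, -0.996, 0.002], [-0.996, 0.09, -0.0], [0.0, -0.002, -1.0]]
force: [1.0, 1.1, -0.2]
opening: 0.711
grip_force: 55.2
```

>>> arm_command(
  deltas=[
    [[0, 0, 0.003, 0, 0, 0], [0, 0, 0, 0, 0, 0], [0, 0, 0, 0, 0, 0]],
  ],
)

```text
time_s: 54.85
tcp_pos: [0.5011, -0.1935, 0.0732]
eef_rot: [[-0.089, -0.996, 0.002], [-0.996, 0.089, -0.001], [0.001, -0.002, -1.0]]
force: [-2.9, 0.8, 8.0]
opening: 0.713
grip_force: 55.9
```

>>> arm_command(
  deltas=[
    [[0, 0, 0, 0, 0, 0], [0, 0, 0, 0, 0, 0], [0, 0, 0, 0, 0, 0], [0, 0, 0, 0, 0, 0], [0, 0, 0, 0, 0, 0], [0, 0, -0.03, 0, 0, 0], [0, 0, -0.06, 0, 0, 0], [0, 0, -0.09, 0, 0, 0], [0, 0, -0.09, 0, 0, 0], [0, 0, -0.09, 0, 0, 0], [0, 0, -0.05, 0, 0, 0], [0, 0, 0, 0, 0, 0]],
  ],
  hand=1,
)

```text
time_s: 56.05
tcp_pos: [0.5025, -0.1938, 0.2813]
eef_rot: [[-0.089, -0.996, 0.01], [-0.996, 0.089, -0.002], [0.001, -0.01, -1.0]]
force: [0.1, -0.1, -0.8]
opening: 0.997
grip_force: 0.0
```

>>> arm_command(
  deltas=[
    [[-0.08, 0.05, 0, 0, 0, 0], [-0.08, 0.05, 0, 0, 0, 0], [-0.08, 0.05, 0, 0, 0, 0], [-0.08, 0.05, 0, 0, 0, 0], [-0.05, 0.03, 0, 0, 0, 0], [0, 0, 0, 0, 0, 0], [0, 0, 0, 0, 0, 0], [0, 0, 0, 0, 0, 0]],
  ],
)

```text
time_s: 56.85
tcp_pos: [0.4027, 0.0009, 0.2758]
eef_rot: [[-0.09, -0.996, -0.0], [-0.996, 0.09, -0.0], [0.001, 0.0, -1.0]]
force: [0.9, -0.4, 1.4]
opening: 0.996
grip_force: 0.0
```

Run:
```python
from h import *
s=bot.sense();print(np.round(s["tcp_pos"],4),s["force"])
t=bot.grab_frame("top");q=bot.grab_frame("side")
print(rim(t,"small",(.507,-.384),z0=.004),rim(t,"large",(.5055,-.2885),z0=.004),rim(t,"medium",(.501,-.193),z0=.004))
y0,y1,x0,x1=220,275,225,260
h=cv2.cvtColor(q["pixels"][y0:y1,x0:x1],cv2.COLOR_BGR2HSV);P=np.argwhere(cv2.inRange(h,(3,110,50),(14,255,255)))[:,::-1]+[x0,y0];print(len(P),P.min(0),P.max(0),P.mean(0),"was 275 [243.3 244.7]")
cv2.imwrite("pics/p11.png",np.hstack([cv2.resize(t["pixels"][60:340,150:560],(400,273),interpolation=cv2.INTER_AREA),cv2.resize(q["pixels"][120:393,60:460],(400,273),interpolation=cv2.INTER_AREA)]))
```

```text
[0.4027 0.0009 0.2758] [ 0.93849612 -0.44241367  1.38963797]
[([0.5055, -0.3826], 1.06), ([0.5038, -0.3051], 0.95), ([0.4989, -0.347], 0.95)] [([0.5039, -0.2869], 1.06), ([0.494, -0.2583], 0.99)] [([0.5004, -0.1907], 1.05), ([0.497, -0.2597], 0.98), ([0.4903, -0.1739], 1.02)]
256 [237 225] [250 269] [242.85546875 244.37890625] was 275 [243.3 244.7]
```

View pics/p11.png

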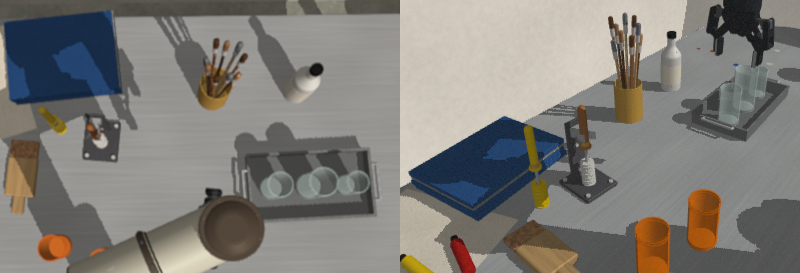

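The final picture shows all three jars upright in the tray (crop pixels about 280, 322 and 354 across, row 183). The brush is back in its clip at (96,130), and the bystanders have not moved.

```bash
python3 -c "
from rig import bot
print(bot.close_job())"
```

```text
the job is handed in; nothing more can be done
None
```

The job is handed in, with no result shown: all three jars were brushed small to large and stand upright in the tray, and the brush is back in its clip on the plate; the medium jar got knocked after brushing, so I re-measured it before picking it up, and I viewed 15 pictures, one over the limit of 14.

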